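Dock a sealed float logger battery end down

ROBOT

A 6-joint arm with a two-finger parallel gripper is mounted at the origin on the work surface. World frame = base frame: x ahead of the robot, y to its left, z up, the work surface at z = 0. Lengths are in m, angles in rad, forces in N, time in s.
With the tool pointing down it reaches from about 0.35 to 0.725 m from the base axis. Payload 6 kg.
Tool frame: the origin (TCP) lies at the very end of the fingers, on their centre line; the grasp point (between the pads) lies 19 mm behind it; z points along the fingers, y is the direction in which the jaws open and shut (so a half turn about z gives the same grasp; the last joint's range is limited). The gripper opens to 85 mm and grips with 20 to 120 N. Pads are 22 mm wide; open, the fingers measure 114 mm over their backs; the gripper's body (76 mm by 85 mm) begins 54 mm behind the grasp point. The pads swing forward as they close: fully open they stand 13 mm farther back than shut.
Start: joints at [-0.804, 0.04, 0.085, 0, -1.615, -0.334], TCP at [0.252, -0.545, 0.231] pointing down, gripper open.
Joint ranges: [-2.56, 2.56], [-1.29, 2.01], [-1.08, 1.49], [-3.29, 1.98], [-2.81, -0.18], [-2.99, 2.99]. Speed limits (rad/s): [2.57, 2.57, 3.01, 3.14, 3.14, 3.14].

INTERFACE

Orientations are given as [roll, pitch, yaw] about the fixed x, y, z axes, in that order (R = Rz(yaw) Ry(pitch) Rx(roll)).
In Python, from rig import sensors, read_camera, camera_info, ticket gives the robot as it stands.
- The arm moves only by the tool step_arm, never from a script. Its argument "plan" is text: rows parted by semicolons, each of 7 numbers parted by spaces: the turn, a rotation vector about the tool's x, y, z in rad, then the shift along the tool's x, y, z in m, then the finger opening in m, from 0 to 0.0854. A call has 1 to 5 rows; each row shifts and turns the pose as measured when the row begins, along the tool's axes as they then stand; what a row does not reach is not made up. A row lasts 1/12 s, in which the tool goes at most 41.7 mm and 7.16 degrees, less where a joint would pass 70% of its speed; a pose out of reach is approached as far as the arm can. A call with a gripper value outside its range is refused whole. The fingers move at their own pace and stop on an object; "grip_force" is the grip in N (left out, the last holds). Time passes only in rows, so rows that do not move let the fingers close. It gives the time, the measured TCP pose, the force and the opening at its end, in the units of the state.
- sensors.get_obs(): the state, without advancing time (a new reading comes with each control period).
- read_camera(name): name is "scene" or "top" or "wrist"; returns the picture (400x640x3 uint8, red, green, blue); there is no depth.
- camera_info(name): a dict with "K" (3x3 intrinsics, pixels), "world_to_cam" (4x4, takes a point from world to camera coordinates); the wrist camera has in their place "hand_eye" (4x4, takes a point from camera to tool coordinates, whose origin is the TCP and whose axes are the flange's). Camera axes: x right, y down, z forward; pixel columns grow to the right and rows downward; lengths in m; the calibration is good to about 2 mm. A picture is of the moment at which its call begins: read the wrist's pose just before it. camera_info takes no time and is no camera call.
- ticket.finish_job(): hands the job in, once; it reports no verdict.
The state is a dict: "clock": time; "joint_positions": joint angles; "joint_velocities": joint speeds; "tau": joint torques, N m; "ee_pos": TCP position; "eef_rot": TCP orientation; "force": force on the tool from outside, world axes, zero at the start; "torque": the same for the moment, N m; "opening": finger opening in m.
Only numpy, scipy, OpenCV 4.12 (cv2) and the standard library are available. Lean on these libraries where they do the work, as an engineer would, in place of code of your own. Each camera call takes 0.05 s, during which the arm holds its last target.

TASK

The white float logger lying among the soldering things looks alike at both ends, but its heavy battery pack, with the charging contact, sits in only one of them: lift it well clear of the bench by the rubber band round its middle, see which end is heavy, then lay it down on the bench again and let go. Take it afresh so that you can stand it battery end down in the charging stand, and lower it in gently until it is fully home and stands there by itself. Leave the solder spool, the tip-cleaner pot, the phone and the flux jar where they are.

Things in the scene. Friction and masses are not known exactly. Their poses are not given: they have to be found in the camera images.
- logger_mid (a point): Float logger, lying: white tube 34 mm across; black hexagonal end caps, 42 mm across flats, 26 mm long, alike; 190 mm long overall, about 0.45 kg. The rubber band round its middle is a proud round ring, 41 mm across and 6 mm wide. This point: middle of the tube, on its axis, 21 mm above the bench when lying. x: along the tube (does not tell which end is heavy); z: up at the start.
- logger: The same logger; origin under its middle as it lies at the start. Inside, the 0.28 kg battery pack has its centre 44 mm from the middle, towards one end, differently from run to run. Gripped across the band, it turns freely between the pads and the heavy end dips; gripped on the tube, it is held stiffly. Each cap has an open bore 23 mm wide in its end face.
- dock_seat (a point): Grey charging stand, fixed. This point: middle of its sleeve's floor, 16 mm above the bench. x: towards the back plate; z: up. The sleeve is square, 53 mm wide inside; back plate 123 mm and side cheeks 111 mm high above the bench, their top 15 mm flared outwards to 72 mm; front open but for a lip 8 mm above the floor. The logger stands in it upright on an end face, its middle 95 mm above this point.
- dock: The same charging stand as a whole: foot 125 x 100 mm, 16 mm thick, reaching 55 mm behind and 71 mm in front of the sleeve's middle. Origin on the bench under the sleeve's middle, x towards the back plate.
- dock_pin (a joint): Brass pin, 7 mm thick, sprung (about 2 N), upright in the middle of the stand's floor, 10 mm tall when free; 0 when up, at most 9 mm down. It enters the bore of the cap set over it. Battery end down and home, the pack's contact holds it about 4 mm (0.004) down; light end down it stays near 0.
- spool: Reel of solder standing on a flange, 58 mm across and 48 mm high; origin at the middle of its underside. Leave alone.
- pot: Tip-cleaner pot of dark metal with brass wool, 64 mm across and 48 mm high; origin at the middle of its underside. Leave alone.
- phone: Smartphone lying flat, 148 x 72 x 8.5 mm, long side along its x; origin at the middle of its underside. Leave alone.
- jar: Small amber flux jar with black lid, 44 mm across and 34 mm high; origin at the middle of its underside. Leave alone.
Mind the look-alikes: they are no part of the job. Of the things that look like the dock, take the one that is farthest to the robot's right at the start. What is shaped like the logger but yellow is not meant.

How it is judged:
By the outcome, as a careful person would: the job done as asked, in the order asked, and still so for the second after the job is handed in, with the robot touching nothing.
It also fails if it takes over 58 s, if anything falls off the work surface, if the arm or the gripper's body presses on something with over 40 N, if the wrist force passes 120 N, or if a joint passes its speed limit or range.

## Working session

There is one attempt and no reset: what is moved stays moved. The work goes in short steps, Python scripts to look and compute and a tool call to move; the robot and the scene stay as the last step left them, time stands still between calls to the robot, and variables do not carry over. Pictures are saved under pics/ and viewed, and the job is handed in when it is done.

Besides the shell and the picture viewer there is one more tool, called by a JSON object that holds its "op" and its "data". step_arm: Moves the arm, as the interface text tells. Its arguments: {"type":"object","properties":{"plan":{"type":"string"},"grip_force":{"type":"number"}},"required":["plan"]}

```bash
ls; mkdir -p pics; python3 - <<'E'
from rig import sensors, read_camera, camera_info, ticket
import cv2
o=sensors.get_obs(); print(o)
for n in("scene","top","wrist"):
    im=read_camera(n); cv2.imwrite(f"pics/{n}0.png",im[:,:,::-1]); print(n,camera_info(n))
E
```

```text
pics
{'clock': 0.0, 'joint_positions': array([-8.04270094e-01,  4.08083233e-02,  8.38425067e-02, -4.71763323e-04,
       -1.61551398e+00, -3.33719655e-01]), 'joint_velocities': array([-0.00091751,  0.00052401, -0.00080371, -0.00130413, -0.00038345,
       -0.00077863]), 'tau': array([ 9.84685794e-04, -3.68207610e+01,  3.47424459e+01,  6.93281695e+00,
       -5.38720502e-03,  3.47468256e-05]), 'ee_pos': array([ 0.25160572, -0.54433977,  0.23029671]), 'eef_rot': array([ 3.13984768e+00, -1.06110923e-04, -2.70876529e+00]), 'force': array([-1.06214084,  0.16874543, -0.34621565]), 'torque': array([ 0.07088222, -0.02863525,  0.00034193]), 'opening': 0.08540116986524836}
scene {'K': array([[366.6931755 ,   0.        , 324.92340758],
       [  0.        , 366.6931755 , 197.85759829],
       [  0.        ,   0.        ,   1.        ]]), 'world_to_cam': array([[ 0.0348666 ,  0.99938426, -0.00392571, -0.04678755],
       [ 0.79412512, -0.03008991, -0.60700898, -0.40245408],
       [-0.60675335,  0.01804683, -0.79468528,  1.3363216 ],
       [ 0.        ,  0.        ,  0.        ,  1.        ]])}
[... 248 characters left out ...]
  [-0.99693517, -0.01799192, -0.0761351 ,  0.55070978],
       [ 0.07575629,  0.02087381, -0.99690785,  0.96530754],
       [ 0.        ,  0.        ,  0.        ,  1.        ]])}
wrist {'K': array([[283.01098   ,   0.        , 319.37376312],
       [  0.        , 283.01098   , 201.8380488 ],
       [  0.        ,   0.        ,   1.        ]]), 'hand_eye': array([[ 2.57510168e-04, -9.63961561e-01, -2.66041432e-01,
         6.68919260e-02],
       [ 9.99999883e-01,  3.57025960e-04, -3.25698007e-04,
         7.72440892e-04],
       [ 4.08944057e-04, -2.66041317e-01,  9.63961540e-01,
        -1.42937348e-01],
       [ 0.00000000e+00,  0.00000000e+00,  0.00000000e+00,
         1.00000000e+00]])}
```

View pics/scene0.png

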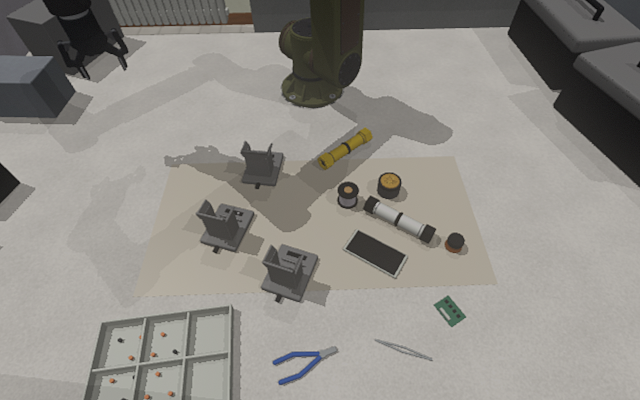

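View pics/top0.png

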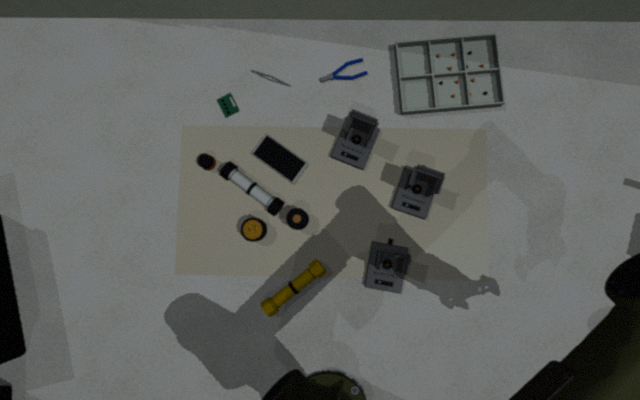

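View pics/wrist0.png

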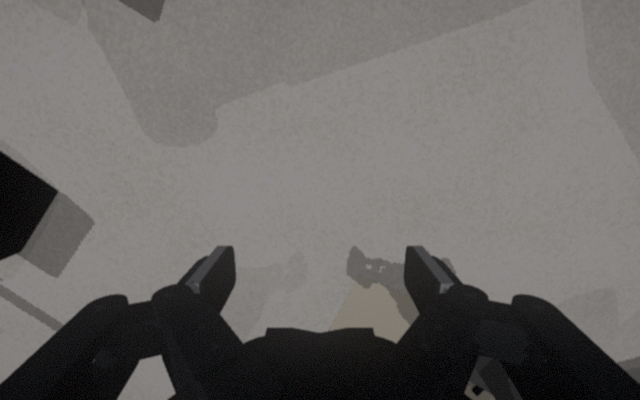

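The top view shows the white logger from (227,170) to (274,207). The candidates are:
- **Logger:** white at top (250,188) or yellow at (293,289). I take the white one.
- **Dock:** (355,140), (415,190) or (388,265). The one at (415,190) is farthest right (−y). In the scene view it is at (226,228).

I'll check both choices in crops.

```bash
cat > h.py <<'E'
import numpy as np, cv2
from rig import sensors, read_camera, camera_info, ticket
from scipy.spatial.transform import Rotation as R
CI={}
def ci(n):
    if n not in CI: CI[n]=camera_info(n)
    return CI[n]
def tcp(o=None):
    o=o or sensors.get_obs(); T=np.eye(4); T[:3,:3]=R.from_euler('xyz',o['eef_rot']).as_matrix(); T[:3,3]=o['ee_pos']; return T
def c2w(n,T=None):
    return T@ci(n)['hand_eye'] if n=='wrist' else np.linalg.inv(ci(n)['world_to_cam'])
def ray(n,uv,T=None):
    M=c2w(n,T); d=np.linalg.inv(ci(n)['K'])@[uv[0],uv[1],1.]; d=M[:3,:3]@d; return M[:3,3],d/np.linalg.norm(d)
def onz(n,uv,z,T=None):
    p,d=ray(n,uv,T); return p+d*(z-p[2])/d[2]
def tri(rs):
    A=np.zeros((3,3));b=np.zeros(3)
    for p,d in rs:
        Q=np.eye(3)-np.outer(d,d);A+=Q;b+=Q@p
    x=np.linalg.solve(A,b); return x,[np.linalg.norm((np.eye(3)-np.outer(d,d))@(x-p)) for p,d in rs]
def proj(n,X,T=None):
    M=np.linalg.inv(c2w(n,T)); c=M[:3,:3]@np.array(X)+M[:3,3]; q=ci(n)['K']@c; return q[:2]/q[2]
E
python3 - <<'E'
import cv2,numpy as np
t=cv2.imread('pics/top0.png');s=cv2.imread('pics/scene0.png')
def cr(im,x,y,w,h,k): return cv2.resize(im[y:y+h,x:x+w],None,fx=k,fy=k,interpolation=cv2.INTER_CUBIC)
a=cr(t,190,140,133,100,3);b=cr(t,375,150,133,100,3);c=cr(s,335,160,133,100,3);d=cr(s,180,180,133,100,3)
a=np.clip(a*1.8,0,255).astype('u1');b=np.clip(b*1.8,0,255).astype('u1')
cv2.imwrite('pics/crop1.png',np.vstack([np.hstack([a,b]),np.hstack([c,d])]))
E
```

```text
(no output)
```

View pics/crop1.png

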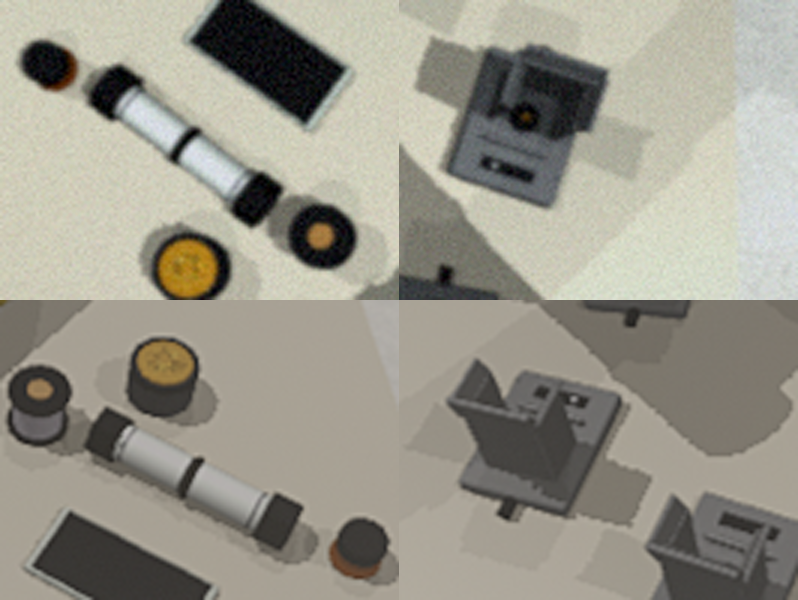

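The crops confirm the white logger, with its band at top (251.5,188), and the right-most dock, whose pin shows at top (417,189). The dock's open front faces the robot. Next I'll measure them.

```bash
python3 - <<'E'
from h import *
# logger white tube in both views
def white(n,box,thr):
    im=cv2.imread(f'pics/{n}0.png'); x,y,w,h=box
    hsv=cv2.cvtColor(im,cv2.COLOR_BGR2HSV)
    return im,hsv
res={}
for n,box in(('top',(205,155,85,65)),('scene',(360,190,85,60))):
    im=cv2.imread(f'pics/{n}0.png'); x,y,w,h=box
    c=im[y:y+h,x:x+w]; hsv=cv2.cvtColor(c,cv2.COLOR_BGR2HSV)
    bg=np.median(hsv[:,:,1]); 
    m=((hsv[:,:,1]<25)&(hsv[:,:,2]>90)).astype('u1')
    k,l,st,ce=cv2.connectedComponentsWithStats(m)
    big=[i for i in range(1,k) if st[i,4]>40]
    print(n,[(st[i],ce[i]+[x,y]) for i in big])
    dk=(hsv[:,:,2]<45 if n=='top' else hsv[:,:,2]<75).astype('u1')
    k,l,st,ce=cv2.connectedComponentsWithStats(dk)
    print(' dark',[(st[i][4],(ce[i]+[x,y]).round(1)) for i in range(1,k) if st[i,4]>8])
E
```

```text
top [(array([33,  0, 13, 12, 47], dtype=int32), array([243.        , 159.91489362])), (array([48,  4, 16, 19, 76], dtype=int32), array([260.56578947, 168.72368421])), (array([ 25,  16,  21,  19, 209], dtype=int32), array([239.9569378 , 179.76076555])), (array([ 60,  19,  22,  23, 106], dtype=int32), array([276.05660377, 184.43396226])), (array([ 46,  31,  21,  19, 214], dtype=int32), array([260.39719626, 195.31775701])), (array([25, 40, 17, 25, 93], dtype=int32), array([238.21505376, 207.39784946])), (array([40, 41, 14, 12, 51], dtype=int32), array([251.29411765, 202.25490196]))]
 dark [(np.int32(109), array([208.6, 161.6])), (np.int32(439), array([277.8, 162.8])), (np.int32(164), array([226.9, 169.6])), (np.int32(36), array([250.9, 187.3])), (np.int32(188), array([275.1, 206.1])), (np.int32(29), array([287.7, 215.7])), (np.int32(26), array([252.3, 218.4]))]
scene [(array([ 13,  12,  26,  21, 318], dtype=int32), array([385.33018868, 211.64779874])), (array([ 37,  24,  29,  23, 344], dtype=int32), array([410.63081395, 224.69767442]))]
 dark [(np.int32(156), array([388.1, 193.4])), (np.int32(146), array([370. , 204.3])), (np.int32(41), array([397.4, 218.8])), (np.int32(175), array([427. , 233.7])), (np.int32(319), array([371.1, 243.4]))]
```

```bash
python3 - <<'E'
from h import *
np.set_printoptions(precision=4,suppress=True)
P={}
for k,a,b in(('h1',(240,179.8),(385.3,211.6)),('h2',(260.4,195.3),(410.6,224.7)),('x',(250.9,187.3),(397.4,218.8)),
  ('cA',(226.9,169.6),(427,233.7)),('cB',(275.1,206.1),(370,204.3)),('h1s',(240,179.8),(410.6,224.7)),('h2s',(260.4,195.3),(385.3,211.6)),
  ('jar',(207.5,161.5),None)):
    if b is None: continue
    P[k]=tri([ray('top',a),ray('scene',b)]); print(k,P[k])
d=P['cA'][0]-P['cB'][0]; print('yaw',np.degrees(np.arctan2(d[1],d[0])),np.linalg.norm(d))
for uv,z in(((417,189),.026),((391,208.3),.016),((425.3,218.7),.016)): print(uv,onz('top',uv,z))
print(tcp())
E
```

```text
h1 (array([0.6114, 0.2046, 0.0811]), [np.float64(0.02999560245637416), np.float64(0.029995602456374178)])
h2 (array([ 0.5877,  0.2324, -0.029 ]), [np.float64(0.02852785989608336), np.float64(0.028527859896083384)])
x (array([0.5997, 0.218 , 0.0209]), [np.float64(0.0022327957259944096), np.float64(0.0022327957259944075)])
cA (array([0.6476, 0.2862, 0.0204]), [np.float64(0.002209786505531791), np.float64(0.002209786505531812)])
cB (array([0.5494, 0.151 , 0.0199]), [np.float64(0.0014804038341369639), np.float64(0.0014804038341369558)])
h1s (array([0.6198, 0.2488, 0.0217]), [np.float64(0.0020079411810276296), np.float64(0.002007941181027538)])
h2s (array([0.5778, 0.1897, 0.0242]), [np.float64(0.003096658874317921), np.float64(0.0030966588743178806)])
yaw 54.02774569634417 0.167165179056046
(417, 189) [ 0.6023 -0.2313  0.026 ]
(391, 208.3) [ 0.5495 -0.1633  0.016 ]
(425.3, 218.7) [ 0.5229 -0.256   0.016 ]
[[-0.9078 -0.4194 -0.0007  0.2516]
 [-0.4194  0.9078  0.0012 -0.5444]
 [ 0.0001  0.0014 -1.      0.2305]
 [ 0.      0.      0.      1.    ]]
```

```bash
cat >> h.py <<'E'
np.set_printoptions(precision=4,suppress=True)
def Rdown(h,tilt=0.):
    """tool z down, x heading h(deg); tilt(deg)>0 leans tool z towards -x (raise: 90 -> x up, z along heading... )"""
    h=np.radians(h); x=np.array([np.cos(h),np.sin(h),0]); z=np.array([0,0,-1.]); y=np.cross(z,x)
    M=np.c_[x,y,z]
    return M@R.from_rotvec([0,np.radians(tilt),0]).as_matrix() if tilt else M
def rows(pos,Rt,grip,dmax=.04,amax=.11,nmax=25):
    T=tcp(); Ra=R.from_matrix(T[:3,:3]); D=R.from_matrix(T[:3,:3].T@Rt).as_rotvec()
    dp=np.array(pos)-T[:3,3]
    n=int(max(1,np.ceil(np.linalg.norm(dp)/dmax),np.ceil(np.linalg.norm(D)/amax)))
    print('n',n,'dp',dp,'rot',D)
    out=[]
    for i in range(min(n,nmax)):
        M=(Ra*R.from_rotvec(D*i/n)).as_matrix()
        s=M.T@dp/n; r=D/n
        out.append(' '.join(f'{v:.3f}' for v in [*r,*s])+f' {grip}')
    for i in range(0,len(out),5): print('; '.join(out[i:i+5]))
E
python3 - <<'E'
from h import *
# grasp heading test for Rdown
rows([.57,.18,.22],Rdown(-125.6),.085)
E
```

```text
n 20 dp [ 0.3184  0.7244 -0.0105] rot [ 0.0014  0.0002 -0.5166]
0.000 0.000 -0.026 -0.030 0.026 0.001 0.085; 0.000 0.000 -0.026 -0.030 0.025 0.001 0.085; 0.000 0.000 -0.026 -0.031 0.025 0.001 0.085; 0.000 0.000 -0.026 -0.032 0.024 0.001 0.085; 0.000 0.000 -0.026 -0.032 0.023 0.001 0.085
0.000 0.000 -0.026 -0.033 0.022 0.001 0.085; 0.000 0.000 -0.026 -0.033 0.021 0.001 0.085; 0.000 0.000 -0.026 -0.034 0.020 0.001 0.085; 0.000 0.000 -0.026 -0.034 0.020 0.001 0.085; 0.000 0.000 -0.026 -0.035 0.019 0.001 0.085
0.000 0.000 -0.026 -0.035 0.018 0.001 0.085; 0.000 0.000 -0.026 -0.036 0.017 0.001 0.085; 0.000 0.000 -0.026 -0.036 0.016 0.001 0.085; 0.000 0.000 -0.026 -0.037 0.015 0.001 0.085; 0.000 0.000 -0.026 -0.037 0.014 0.001 0.085
0.000 0.000 -0.026 -0.037 0.013 0.001 0.085; 0.000 0.000 -0.026 -0.038 0.012 0.001 0.085; 0.000 0.000 -0.026 -0.038 0.011 0.001 0.085; 0.000 0.000 -0.026 -0.038 0.010 0.001 0.085; 0.000 0.000 -0.026 -0.038 0.009 0.001 0.085
```

{"op": "step_arm", "data": {"plan": "0 0 -0.026 -0.030 0.026 0 0.085; 0 0 -0.026 -0.030 0.025 0 0.085; 0 0 -0.026 -0.031 0.025 0 0.085; 0 0 -0.026 -0.032 0.024 0 0.085; 0 0 -0.026 -0.032 0.023 0 0.085"}}

```text
clock: 0.57
ee_pos: [0.3297, -0.3615, 0.2244]
eef_rot: [3.13, -0.004, -2.586]
force: [1.8, -0.6, 0.3]
opening: 0.0846
```

{"op": "step_arm", "data": {"plan": "0 0 -0.026 -0.033 0.022 0 0.085; 0 0 -0.026 -0.033 0.021 0 0.085; 0 0 -0.026 -0.034 0.020 0 0.085; 0 0 -0.026 -0.034 0.020 0 0.085; 0 0 -0.026 -0.035 0.019 0 0.085"}}

```text
clock: 0.98
ee_pos: [0.4106, -0.1717, 0.2243]
eef_rot: [3.13, -0.001, -2.451]
force: [1.1, -0.3, -0.1]
opening: 0.085
```

```bash
python3 - <<'E'
from h import *
T=tcp(); im=read_camera('wrist'); cv2.imwrite('pics/w1.png',im[:,:,::-1]); np.save('pics/w1.npy',T); print(T)
print(proj('wrist',[.602,-.231,.016],T))
E
```

```text
[[-0.771  -0.6368 -0.0083  0.4106]
 [-0.6368  0.771   0.0089 -0.1717]
 [ 0.0007  0.0121 -0.9999  0.2243]
 [ 0.      0.      0.      1.    ]]
[193.4924 258.9435]
```

View pics/w1.png

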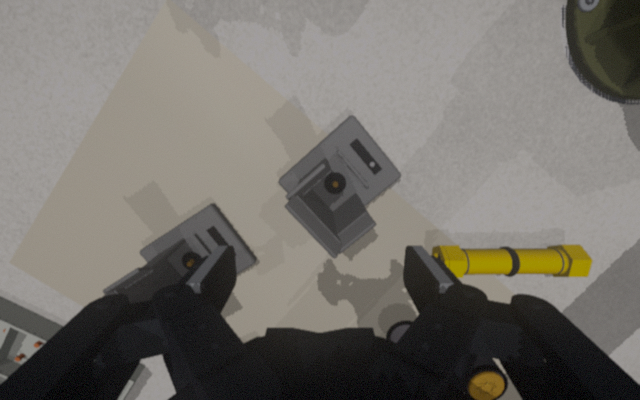

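The wrist view shows our dock at left with its pin at (190,261). The prediction from the top view was (193,259), so the two agree. The dock at (335,183) is the near decoy. On to the logger.

```bash
python3 - <<'E'
from h import *
T=np.load('pics/w1.npy')
print(tri([ray('top',(417,189)),ray('wrist',(190,261),T)]))
rows([.575,.185,.20],Rdown(-125.6),.085)
E
```

```text
(array([ 0.6028, -0.2324,  0.0226]), [np.float64(0.00027786713134572374), np.float64(0.0002778671313457167)])
n 10 dp [ 0.1619  0.3512 -0.0238] rot [ 0.0132  0.003  -0.2517]
0.001 0.000 -0.025 -0.035 0.016 0.003 0.085; 0.001 0.000 -0.025 -0.035 0.016 0.003 0.085; 0.001 0.000 -0.025 -0.036 0.015 0.003 0.085; 0.001 0.000 -0.025 -0.036 0.014 0.003 0.085; 0.001 0.000 -0.025 -0.036 0.013 0.003 0.085
0.001 0.000 -0.025 -0.037 0.012 0.002 0.085; 0.001 0.000 -0.025 -0.037 0.011 0.002 0.085; 0.001 0.000 -0.025 -0.037 0.010 0.002 0.085; 0.001 0.000 -0.025 -0.038 0.009 0.002 0.085; 0.001 0.000 -0.025 -0.038 0.008 0.002 0.085
```

{"op": "step_arm", "data": {"plan": "0.001 0 -0.025 -0.035 0.016 0.003 0.07; 0.001 0 -0.025 -0.035 0.016 0.003 0.07; 0.001 0 -0.025 -0.036 0.015 0.003 0.07; 0.001 0 -0.025 -0.036 0.014 0.003 0.07; 0.001 0 -0.025 -0.036 0.013 0.003 0.07"}}

```text
clock: 1.45
ee_pos: [0.4919, 0.0119, 0.2115]
eef_rot: [3.136, 0.006, -2.314]
force: [-0.3, -1.2, -0.3]
opening: 0.0698
```

{"op": "step_arm", "data": {"plan": "0.001 0 -0.025 -0.037 0.012 0.002 0.07; 0.001 0 -0.025 -0.037 0.011 0.002 0.07; 0.001 0 -0.025 -0.037 0.010 0.002 0.07; 0.001 0 -0.025 -0.038 0.009 0.002 0.07; 0.001 0 -0.025 -0.038 0.008 0.002 0.07"}}

```text
clock: 1.87
ee_pos: [0.5738, 0.1983, 0.2015]
eef_rot: [-3.141, 0.007, -2.18]
force: [1.2, -0.3, 0.9]
opening: 0.07
```

```bash
python3 - <<'E'
from h import *
T=tcp(); im=read_camera('wrist'); cv2.imwrite('pics/w2.png',im[:,:,::-1]); np.save('pics/w2.npy',T); print(T, sensors.get_obs()['joint_positions'])
print(proj('wrist',[.599,.219,.021],T))
E
```

```text
[[-0.5724 -0.82    0.004   0.5738]
 [-0.8199  0.5724  0.0052  0.1983]
 [-0.0065 -0.0003 -1.      0.2015]
 [ 0.      0.      0.      1.    ]] [ 0.6664  0.0631  0.049  -0.0027 -1.5535 -1.2712]
[311.7438 207.899 ]
```

View pics/w2.png

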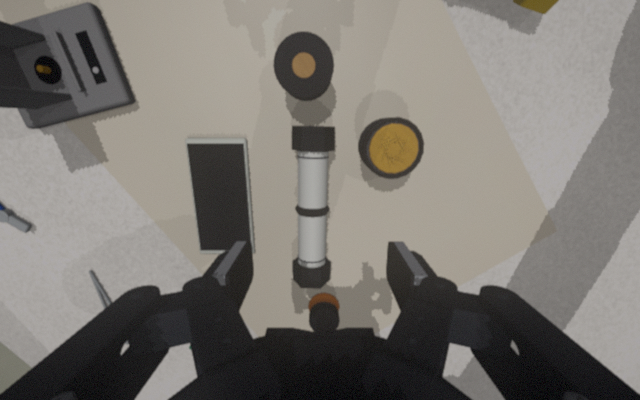

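The wrist view shows the band at (312,211) and the caps at (314,139) and (312,272). The phone, pot, spool and jar are clear of the finger paths. I'll refine the position from this view.

```bash
python3 - <<'E'
from h import *
T=np.load('pics/w2.npy'); im=cv2.imread('pics/w2.png')
hsv=cv2.cvtColor(im,cv2.COLOR_BGR2HSV); m=((hsv[:,:,1]<20)&(hsv[:,:,2]>150)).astype('u1'); m[:,:285]=0;m[:,340:]=0;m[:140]=0;m[275:]=0
k,l,st,ce=cv2.connectedComponentsWithStats(m); print([(st[i],ce[i]) for i in range(1,k) if st[i,4]>50])
a=onz('wrist',(314,139),.021,T);b=onz('wrist',(312,272),.021,T);d=a-b;print(a,b,np.degrees(np.arctan2(d[1],d[0])))
print(onz('wrist',(312,211),.025,T), tri([ray('top',(250.9,187.3)),ray('wrist',(312,211),T),ray('scene',(397.4,218.8))]))
rows([.599,.2185,.06],Rdown(-126),.07)
E
```

```text
[(array([302, 160,  21,  48, 954], dtype=int32), array([311.6038, 183.2642])), (array([301, 218,  21,  43, 806], dtype=int32), array([310.9864, 238.6092]))]
[0.5504 0.1548 0.021 ] [0.6482 0.2889 0.021 ] -126.08254155363724
[0.6002 0.2214 0.025 ] (array([0.6001, 0.2192, 0.022 ]), [np.float64(0.0009592756783212864), np.float64(0.0028369795402980362), np.float64(0.0036395991163490214)])
n 4 dp [ 0.024   0.0152 -0.1379] rot [0.0017 0.0038 0.0234]
0.000 0.001 0.006 -0.006 -0.003 0.034 0.07; 0.000 0.001 0.006 -0.006 -0.003 0.034 0.07; 0.000 0.001 0.006 -0.007 -0.003 0.034 0.07; 0.000 0.001 0.006 -0.007 -0.003 0.034 0.07
```

{"op": "step_arm", "data": {"plan": "0 0.001 0.006 -0.007 -0.002 0.034 0.07; 0 0.001 0.006 -0.008 -0.002 0.034 0.07; 0 0.001 0.006 -0.008 -0.002 0.034 0.07; 0 0.001 0.006 -0.008 -0.002 0.034 0.07"}}

```text
clock: 2.25
ee_pos: [0.6046, 0.2311, 0.0643]
eef_rot: [-3.137, 0.01, -2.195]
force: [0.2, 0.3, -0.1]
opening: 0.0697
```

```bash
python3 - <<'E'
from h import *
T=tcp(); im=read_camera('wrist'); cv2.imwrite('pics/w3.png',im[:,:,::-1]); np.save('pics/w3.npy',T); print(T)
print(proj('wrist',[.600,.2205,.041],T), proj('wrist',T[:3,3]+[0,0,-.04],T))
rows([.600,.2205,.003],Rdown(-126),.07)
E
```

```text
[[-0.5842 -0.8115  0.0095  0.6046]
 [-0.8115  0.5843  0.0057  0.2311]
 [-0.0101 -0.0044 -0.9999  0.0643]
 [ 0.      0.      0.      1.    ]]
[314.9515 216.2741] [319.0161 223.9428]
n 2 dp [-0.0015 -0.0097 -0.0516] rot [0.002  0.0001 0.0032]
0.001 0.000 0.002 0.004 -0.002 0.026 0.07; 0.001 0.000 0.002 0.004 -0.002 0.026 0.07
```

View pics/w3.png

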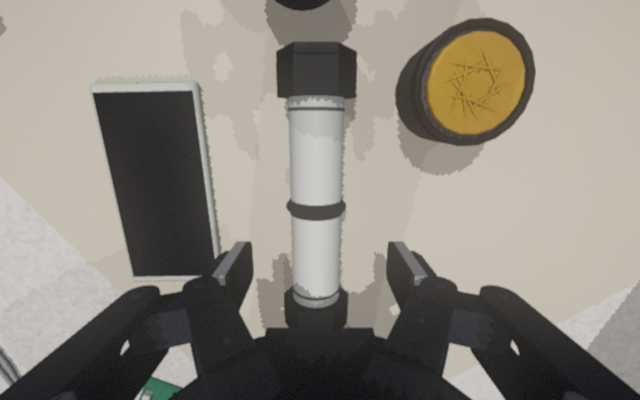

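```bash
python3 - <<'E'
from h import *
T=np.load('pics/w3.npy')
for z in(.041,.03,.021): print(onz('wrist',(316,209),z,T))
print(tri([ray('wrist',(316,208.5),T),ray('wrist',(312,211),np.load('pics/w2.npy'))]))
T=tcp();print(T[:3,3])
rows([.600,.2195,.022],Rdown(-126),.07)
E
```

```text
[0.5967 0.2171 0.041 ]
[0.5989 0.2198 0.03  ]
[0.6007 0.222  0.021 ]
(array([0.5869, 0.2053, 0.0896]), [np.float64(0.00028247154216990626), np.float64(0.00028247154217005274)])
[0.6015 0.2302 0.0546]
n 1 dp [-0.0015 -0.0107 -0.0326] rot [0.002  0.0001 0.0032]
0.002 0.000 0.003 0.010 -0.005 0.033 0.07
```

{"op": "step_arm", "data": {"plan": "0.002 0 0.003 0.010 -0.005 0.025 0.07; 0 0 0 0 0 0 0.07"}}

```text
clock: 2.47
ee_pos: [0.5973, 0.2179, 0.0239]
eef_rot: [3.138, -0.008, -2.199]
force: [-1.3, -0.7, -3.6]
opening: 0.07
```

```bash
python3 - <<'E'
from h import *
print(tcp()[:3],sensors.get_obs()['force'])
rows([.599,.2195,.003],Rdown(-126),.07)
E
```

```text
[[-0.5873 -0.8093 -0.0075  0.5973]
 [-0.8093  0.5874 -0.0045  0.2179]
 [ 0.0081  0.0034 -1.      0.0239]] [-1.2853 -0.7398 -3.5946]
n 1 dp [ 0.0017  0.0016 -0.0209] rot [ 0.0034 -0.0081  0.0005]
0.003 -0.008 0.001 -0.002 -0.001 0.021 0.07
```

{"op": "step_arm", "data": {"plan": "0.002 -0.006 0 -0.002 -0.001 0.01 0.07; 0 -0.004 0 0 0 0.008 0.07; 0 0 0 0 0 0 0.07"}}

```text
clock: 2.72
ee_pos: [0.6011, 0.2194, 0.0086]
eef_rot: [-3.14, 0.005, -2.198]
force: [0.0, -0.0, -0.2]
opening: 0.0701
```

{"op": "step_arm", "data": {"plan": "0 0 0 0 0 0 0.03; 0 0 0 0 0 0 0.03; 0 0 0 0 0 0 0.03; 0 0 0 0 0 0 0.03; 0 0 0 0 0 0 0.03", "grip_force": 50}}

```text
clock: 3.13
ee_pos: [0.6026, 0.221, 0.0139]
eef_rot: [-3.138, 0.011, -2.198]
force: [0.6, -0.7, -2.8]
opening: 0.0352
```

```bash
python3 - <<'E'
from h import *
T=tcp(); im=read_camera('wrist'); cv2.imwrite('pics/w4.png',im[:,:,::-1]);print(T[:3],sensors.get_obs()['opening'],sensors.get_obs()['force'])
E
```

```text
[[-0.5865 -0.8099  0.009   0.6026]
 [-0.8099  0.5866  0.0071  0.221 ]
 [-0.0111 -0.0031 -0.9999  0.0139]] 0.036011195570754995 [ 0.8789  0.2566 -3.13  ]
```

View pics/w4.png

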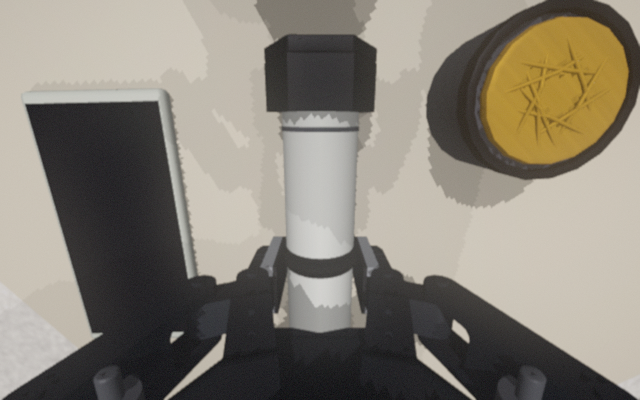

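The fingers closed at 36 mm and rode up to TCP z 14 mm, so they hold the ring above its widest point. I'll open and go lower.

{"op": "step_arm", "data": {"plan": "0 0 0 0 0 0 0.055; 0 0 0 0 0 0 0.055; 0 0 0 0 0 0 0.055; 0 0 0 0 0 0 0.055"}}

```text
clock: 3.52
ee_pos: [0.6039, 0.2215, 0.0155]
eef_rot: [-3.136, 0.014, -2.197]
force: [-0.4, -0.1, -0.3]
opening: 0.0548
```

```bash
python3 - <<'E'
from h import *
print(sensors.get_obs()['force'],sensors.get_obs()['opening'],tcp()[:3,3])
rows([.599,.2185,.002],Rdown(-126),.055)
E
```

```text
[-0.4228 -0.0805 -0.338 ] 0.05476828102200893 [0.6039 0.2215 0.0155]
n 1 dp [-0.0049 -0.003  -0.0135] rot [-0.0052  0.0139  0.002 ]
-0.005 0.014 0.002 0.005 0.002 0.013 0.055
```

{"op": "step_arm", "data": {"plan": "-0.005 0.014 0.002 0.005 0.002 0.012 0.055; 0 0 0 0 0 0 0.055"}}

```text
clock: 3.68
ee_pos: [0.5996, 0.2188, 0.0033]
eef_rot: [-3.141, 0.0, -2.199]
force: [-0.6, -0.1, -1.2]
opening: 0.0552
```

```bash
python3 - <<'E'
from h import *
print(sensors.get_obs()['force'],sensors.get_obs()['opening'],tcp()[:3,3])
rows([.599,.2185,.001],Rdown(-126),.055)
E
```

```text
[-0.6447 -0.1057 -1.1505] 0.055231044965051185 [0.5996 0.2188 0.0033]
n 1 dp [-0.0006 -0.0003 -0.0023] rot [-0.0003  0.0004 -0.0002]
-0.000 0.000 -0.000 0.001 0.000 0.002 0.055
```

{"op": "step_arm", "data": {"plan": "0 0.001 0 0.001 0 0.003 0.04; 0 0.001 0 0.0005 0 0.0008 0.037; 0 0.001 0 0.0005 0 0.0008 0.035; 0 0.001 0 0.0005 0 0.0008 0.035; 0 0.001 0 0.0005 0 0.0008 0.035", "grip_force": 40}}

```text
clock: 4.1
ee_pos: [0.5996, 0.2172, 0.0]
eef_rot: [-3.138, -0.001, -2.198]
force: [-1.0, 0.9, 4.9]
opening: 0.0369
```

```bash
python3 - <<'E'
from h import *
o=sensors.get_obs();print(o['force'],o['opening'],tcp()[:3,3])
E
```

```text
[-0.9654  0.8639  4.8958] 0.036885567156645635 [0.5996 0.2172 0.    ]
```

{"op": "step_arm", "data": {"plan": "0 0 0 0 0 -0.002 0.03; 0 0 0 0 0 -0.004 0.03; 0 0 0 0 0 -0.01 0.03; 0 0 0 0 0 -0.015 0.03; 0 0 0 0 0 -0.015 0.03"}}

```text
clock: 4.52
ee_pos: [0.5937, 0.215, 0.0384]
eef_rot: [3.136, -0.016, -2.2]
force: [0.2, 0.4, -5.2]
opening: 0.037
```

```bash
python3 - <<'E'
from h import *
o=sensors.get_obs();print(o['force'],o['opening'],tcp()[:3])
s=read_camera('scene')[:,:,::-1];w=read_camera('wrist')[:,:,::-1]
c=cv2.resize(s[130:280,300:500],(640,480),interpolation=cv2.INTER_CUBIC)
cv2.imwrite('pics/s5.png',c);cv2.imwrite('pics/w5.png',w)
E
```

```text
[ 0.1617  0.3579 -5.1718] 0.037016463249365576 [[-0.5882 -0.8086 -0.0142  0.5937]
 [-0.8086  0.5884 -0.0092  0.215 ]
 [ 0.0158  0.0061 -0.9999  0.0384]]
```

View pics/s5.png

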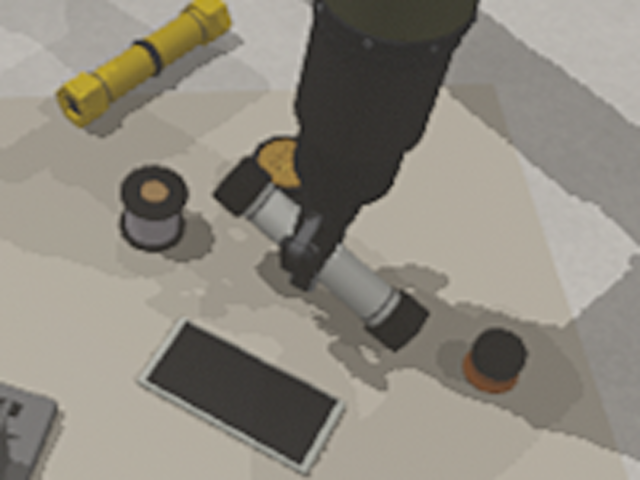

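View pics/w5.png

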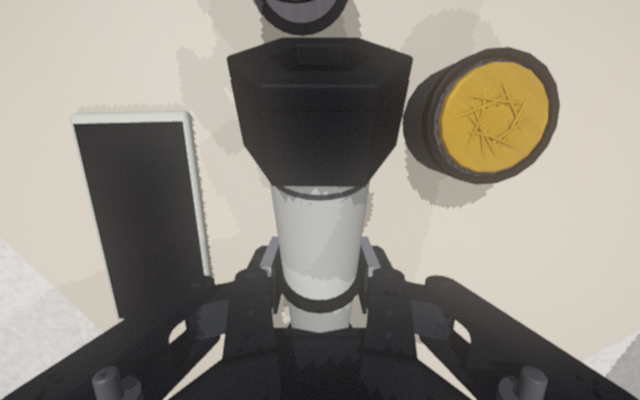

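The jar-side end (crop (398,320)) dips and the spool-side end rises, so the battery is towards the jar. I'll lift well clear to confirm.

{"op": "step_arm", "data": {"plan": "0 -0.005 0 0 0 -0.025 0.03; 0 -0.003 0 0 0 -0.03 0.03; 0 0 0 0 0 -0.03 0.03; 0 0 0 0 0 -0.025 0.03; 0 0 0 0 0 -0.015 0.03"}}

```text
clock: 5.03
ee_pos: [0.5908, 0.2137, 0.1577]
eef_rot: [3.126, -0.021, -2.201]
force: [1.1, 0.0, -4.0]
opening: 0.0364
```

```bash
python3 - <<'E'
from h import *
s=read_camera('scene')[:,:,::-1];w=read_camera('wrist')[:,:,::-1]
o=sensors.get_obs();print(o['clock'],o['force'],o['opening'],tcp()[:3])
c=cv2.resize(s[130:280,300:500],(533,400),interpolation=cv2.INTER_CUBIC)
cv2.imwrite('pics/s6.png',np.hstack([c,w[:,190:450]]))
E
```

```text
5.1333 [ 1.0059 -0.059  -3.7914] 0.03608181766206827 [[-0.5893 -0.8076 -0.0218  0.5917]
 [-0.8077  0.5895 -0.0064  0.2141]
 [ 0.018   0.0138 -0.9997  0.1585]]
```

View pics/s6.png

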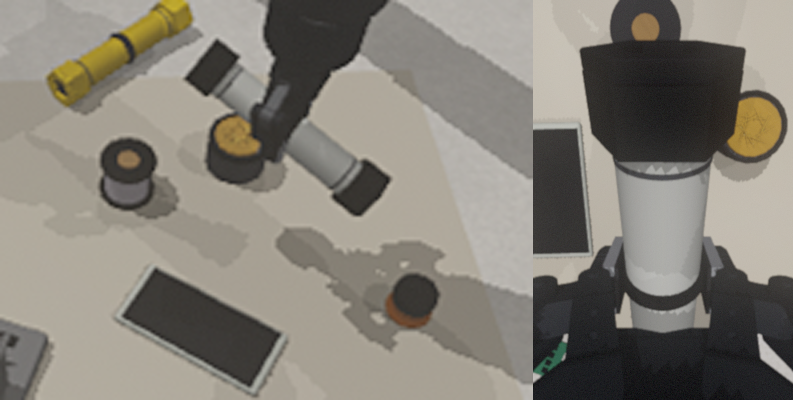

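The band is at about 0.175 m and the jar-side end hangs clearly lower, so that is the battery end. The spool-side light end rises towards the wrist camera. Next I'll find a free spot where I can lay it with the light end pointing away from the robot.

```bash
python3 - <<'E'
from h import *
for k,uv,z in(('pot',(253,229),.048),('spool',(297,218),.048),('jar',(207,161),.034),('yel a',(318,270),.02),('yel b',(268,308),.02),
 ('ph',(252,152),.008),('ph',(300,183),.008),('ph',(267,136),.008),('ph',(307,165),.008),
 ('d1 pin',(356,139),.02),('d1 foot L',(330,158),.016),('d1 foot R',(365,168),.016),('d2 pin',(388,264),.02),('d2 L',(364,288),.016),('d2 top L',(372,238),.016),('d2 TR',(410,245),.016),('d2',(403,293),.016)):
    print(k,onz('top',uv,z)[:2])
print(sensors.get_obs()['joint_positions'])
E
```

```text
pot [0.4857 0.2047]
spool [0.5169 0.0891]
jar [0.6683 0.34  ]
yel a [0.3795 0.0318]
yel b [0.2762 0.1633]
ph [0.7009 0.2237]
ph [0.6158 0.0871]
ph [0.747 0.183]
ph [0.6666 0.0689]
d1 pin [ 0.7388 -0.0655]
d1 foot L [0.6856 0.0052]
d1 foot R [ 0.6592 -0.0915]
d2 pin [ 0.3994 -0.1555]
d2 L [ 0.334  -0.0924]
d2 top L [ 0.468  -0.1125]
d2 TR [ 0.4512 -0.2149]
d2 [ 0.3232 -0.1965]
[ 0.66    0.1418  0.0637 -0.0083 -1.5139 -1.2898]
```

```bash
python3 - <<'E'
from h import *
rows([.555,-.02,.155],Rdown(-20),.03,amax=.105)
E
```

```text
n 18 dp [-0.0367 -0.2341 -0.0035] rot [ 0.0263  0.0002 -1.8521]
0.001 0.000 -0.103 0.012 -0.006 0.000 0.03; 0.001 0.000 -0.103 0.012 -0.005 0.000 0.03; 0.001 0.000 -0.103 0.013 -0.004 0.000 0.03; 0.001 0.000 -0.103 0.013 -0.002 0.000 0.03; 0.001 0.000 -0.103 0.013 -0.001 0.000 0.03
0.001 0.000 -0.103 0.013 0.001 0.000 0.03; 0.001 0.000 -0.103 0.013 0.002 0.000 0.03; 0.001 0.000 -0.103 0.013 0.003 0.000 0.03; 0.001 0.000 -0.103 0.012 0.004 0.000 0.03; 0.001 0.000 -0.103 0.012 0.006 0.000 0.03
0.001 0.000 -0.103 0.011 0.007 0.000 0.03; 0.001 0.000 -0.103 0.010 0.008 0.000 0.03; 0.001 0.000 -0.103 0.010 0.009 0.000 0.03; 0.001 0.000 -0.103 0.009 0.010 0.000 0.03; 0.001 0.000 -0.103 0.007 0.011 0.000 0.03
0.001 0.000 -0.103 0.006 0.012 0.000 0.03; 0.001 0.000 -0.103 0.005 0.012 0.000 0.03; 0.001 0.000 -0.103 0.004 0.013 0.000 0.03
```

{"op": "step_arm", "data": {"plan": "0.001 0 -0.06 0.012 -0.006 0 0.03; 0.001 0 -0.1 0.012 -0.005 0 0.03; 0.001 0 -0.1 0.013 -0.004 0 0.03; 0.001 0 -0.1 0.013 -0.002 0 0.03; 0.001 0 -0.1 0.013 -0.001 0 0.03"}}

```text
clock: 5.55
ee_pos: [0.5752, 0.1487, 0.1453]
eef_rot: [3.111, -0.016, -1.721]
force: [0.4, 0.1, -5.8]
opening: 0.0367
```

{"op": "step_arm", "data": {"plan": "0.001 0 -0.1 0.013 0.001 0 0.03; 0.001 0 -0.1 0.013 0.002 0 0.03; 0.001 0 -0.1 0.013 0.003 0 0.03; 0.001 0 -0.1 0.012 0.004 0 0.03; 0.001 0 -0.1 0.012 0.006 0 0.03"}}

```text
clock: 5.97
ee_pos: [0.5564, 0.0804, 0.1308]
eef_rot: [3.092, 0.003, -1.196]
force: [0.1, -0.2, -5.4]
opening: 0.0364
```

```bash
python3 - <<'E'
from h import *
o=sensors.get_obs(); print(o['force'],tcp()[:3],o['opening'])
rows([.555,-.02,.15],Rdown(-20),.03,amax=.105)
E
```

```text
[ 0.1284 -0.2012 -5.413 ] [[ 0.3662 -0.9294 -0.0472  0.5564]
 [-0.9305 -0.3659 -0.0149  0.0804]
 [-0.0034  0.0494 -0.9988  0.1308]] 0.03637014072296173
n 9 dp [-0.0014 -0.1004  0.0192] rot [ 0.045   0.0241 -0.8466]
0.005 0.003 -0.094 0.010 0.004 -0.002 0.03; 0.005 0.003 -0.094 0.010 0.005 -0.002 0.03; 0.005 0.003 -0.094 0.009 0.006 -0.002 0.03; 0.005 0.003 -0.094 0.009 0.007 -0.002 0.03; 0.005 0.003 -0.094 0.008 0.008 -0.002 0.03
0.005 0.003 -0.094 0.007 0.008 -0.002 0.03; 0.005 0.003 -0.094 0.006 0.009 -0.002 0.03; 0.005 0.003 -0.094 0.006 0.010 -0.002 0.03; 0.005 0.003 -0.094 0.005 0.010 -0.002 0.03
```

{"op": "step_arm", "data": {"plan": "0.005 0.003 -0.094 0.010 0.004 -0.004 0.03; 0.005 0.003 -0.094 0.010 0.005 -0.004 0.03; 0.005 0.003 -0.094 0.009 0.006 -0.004 0.03; 0.005 0.003 -0.094 0.009 0.007 -0.004 0.03; 0.005 0.003 -0.094 0.008 0.008 -0.004 0.03"}}

```text
clock: 6.38
ee_pos: [0.5504, 0.0216, 0.1358]
eef_rot: [3.105, 0.019, -0.702]
force: [0.7, -0.1, -5.6]
opening: 0.0366
```

{"op": "step_arm", "data": {"plan": "0.005 0.003 -0.094 0.007 0.008 -0.004 0.03; 0.005 0.003 -0.094 0.006 0.009 -0.003 0.03; 0.005 0.003 -0.094 0.006 0.010 -0.002 0.03; 0.005 0.003 -0.094 0.005 0.010 -0.002 0.03; 0 0 0 0 0 -0.001 0.03"}}

```text
clock: 6.8
ee_pos: [0.5468, -0.0259, 0.1352]
eef_rot: [3.129, 0.03, -0.304]
force: [0.9, 0.7, -4.3]
opening: 0.0366
```

```bash
python3 - <<'E'
from h import *
s=read_camera('scene')[:,:,::-1]
o=sensors.get_obs(); print(o['force'],tcp()[:3],o['opening'],o['joint_positions'])
cv2.imwrite('pics/s7.png',cv2.resize(s[100:300,180:480],(750,500),interpolation=cv2.INTER_CUBIC))
rows([.555,-.02,.09],Rdown(-20),.03)
E
```

```text
[-0.5886  0.2691 -5.0343] [[ 0.9524 -0.303  -0.0338  0.5466]
 [-0.3032 -0.9529 -0.0026 -0.0251]
 [-0.0314  0.0128 -0.9994  0.1348]] 0.036574406482861 [ 0.3159 -0.059  -0.1866 -0.008  -1.4761  0.9477]
n 2 dp [ 0.0084  0.0051 -0.0448] rot [0.0134 0.0312 0.041 ]
0.007 0.016 0.021 0.004 -0.004 0.022 0.03; 0.007 0.016 0.021 0.004 -0.004 0.022 0.03
```

View pics/s7.png

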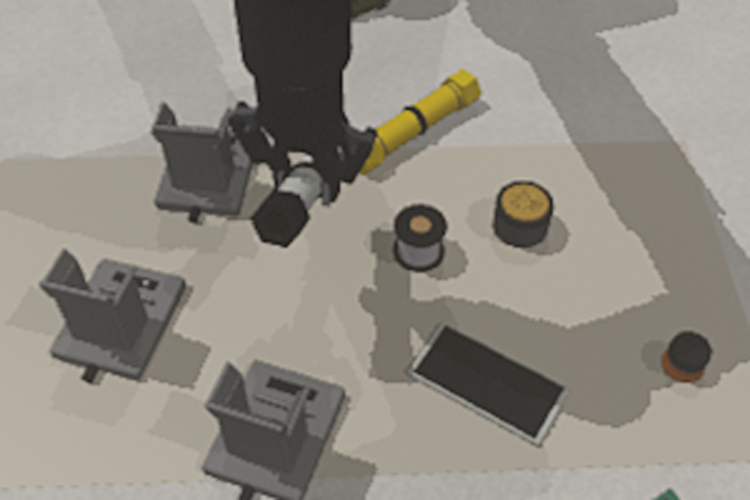

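The light end faces the scene camera at crop (282,218) and is raised. The space below is free, so I'm lowering it.

{"op": "step_arm", "data": {"plan": "0.007 0.016 0.021 0.004 -0.004 0.022 0.03; 0.007 0.016 0.021 0.004 -0.004 0.022 0.03; 0 0 0 0 0 0.015 0.03; 0 0 0 0 0 0.012 0.03"}}

```text
clock: 7.18
ee_pos: [0.5556, -0.0187, 0.0582]
eef_rot: [-3.139, -0.002, -0.362]
force: [-0.1, -0.6, -5.6]
opening: 0.0364
```

{"op": "step_arm", "data": {"plan": "0 0 0 0 0 0.01 0.03; 0 0 0 0 0 0.008 0.03; 0 0 0 0 0 0.008 0.03; 0 0 0 0 0 0.006 0.03; 0 0 0 0 0 0.004 0.03"}}

```text
clock: 7.6
ee_pos: [0.5529, -0.0174, 0.0137]
eef_rot: [3.141, 0.005, -0.366]
force: [0.5, -1.0, -2.6]
opening: 0.0368
```

```bash
python3 - <<'E'
from h import *
o=sensors.get_obs(); print(o['force'],tcp()[:3],o['opening'])
s=read_camera('wrist')[:,:,::-1]
cv2.imwrite('pics/w8.png',s)
rows([.555,-.02,.005],Rdown(-20),.03)
E
```

```text
[ 0.4957 -1.0137 -2.5978] [[ 0.9339 -0.3575 -0.0044  0.5529]
 [-0.3575 -0.9339  0.0015 -0.0174]
 [-0.0046  0.0002 -1.      0.0137]] 0.036842548700755026
n 1 dp [ 0.0025 -0.0026 -0.008 ] rot [ 0.0005  0.0057 -0.0166]
0.000 0.006 -0.017 0.003 0.001 0.008 0.03
```

View pics/w8.png

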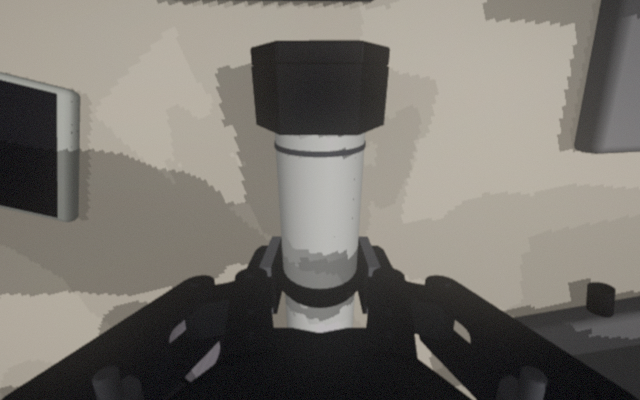

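{"op": "step_arm", "data": {"plan": "0 0.003 -0.01 0.002 0.001 0.005 0.03; 0 0.002 0 0.001 0 0.005 0.03; 0 0.001 0 0 0 0.003 0.03; 0 0.001 0 0 0 0.001 0.03"}}

```text
clock: 7.98
ee_pos: [0.5569, -0.0195, 0.0002]
eef_rot: [-3.14, -0.006, -0.355]
force: [-4.3, 1.4, 3.2]
opening: 0.0367
```

```bash
python3 - <<'E'
from h import *
o=sensors.get_obs(); print(o['force'],tcp()[:3],o['opening'])
E
```

```text
[-4.3103  1.4286  3.2309] [[ 0.9378 -0.3472  0.0056  0.5569]
 [-0.3472 -0.9378 -0.0009 -0.0195]
 [ 0.0056 -0.0011 -1.      0.0002]] 0.03674583273388111
```

{"op": "step_arm", "data": {"plan": "0 0 0 0 0 0 0.06; 0 0 0 0 0 0 0.065; 0 0 0 0 0 0 0.065; 0 0 0 0 0 0 0.065; 0 0 0 0 0 -0.005 0.065"}}

```text
clock: 8.4
ee_pos: [0.5587, -0.0195, 0.0081]
eef_rot: [-3.139, -0.01, -0.354]
force: [-0.3, -0.6, -0.4]
opening: 0.065
```

{"op": "step_arm", "data": {"plan": "0 0 0 0 0 -0.015 0.075; 0 0 0 0 0 -0.03 0.075; 0 0 0 -0.01 0 -0.04 0.075; 0 0 0 -0.01 0 -0.04 0.075; 0 0 0 -0.005 0 -0.02 0.075"}}

```text
clock: 8.82
ee_pos: [0.5306, -0.0118, 0.1554]
eef_rot: [3.138, -0.002, -0.356]
force: [0.5, -0.1, 0.9]
opening: 0.0753
```

```bash
python3 - <<'E'
from h import *
T=tcp(); s=read_camera('wrist')[:,:,::-1]; np.save('pics/w9.npy',T)
o=sensors.get_obs(); print(o['force'],T[:3],o['opening'],o['joint_positions'],o['clock'])
cv2.imwrite('pics/w9.png',s)
t=read_camera('top')[:,:,::-1]
cv2.imwrite('pics/top9.png',t)
cv2.imwrite('pics/s9.png',read_camera('scene')[:,:,::-1])
E
```

```text
[0.8576 0.1634 4.604 ] [[ 0.9374 -0.3482  0.001   0.5306]
 [-0.3482 -0.9374 -0.0039 -0.0118]
 [ 0.0023  0.0033 -1.      0.1554]] 0.07480031345030051 [ 0.3603 -0.1452 -0.2265  0.0053 -1.4847  0.8546] 8.8667
```

View pics/w9.png

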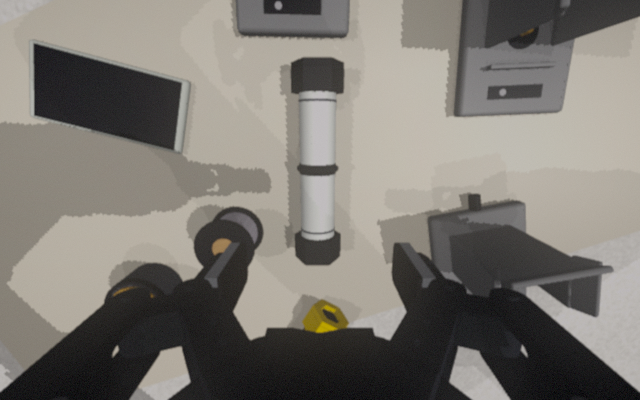

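View pics/s9.png

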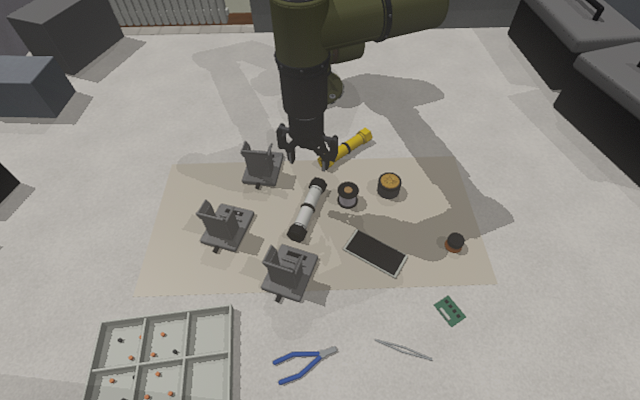

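The logger lies free: band at wrist (318,170), light cap at (317,75), battery cap (robot side) at (319,248). I'll measure it for a leaning grasp on the light half of the tube.

```bash
python3 - <<'E'
from h import *
T=np.load('pics/w9.npy')
for n,band,A,B in(('wrist',(318,170),(317,75),(319,248)),('scene',(307.5,208),(297,234),(317,184))):
    a=onz(n,A,.021,T);b=onz(n,B,.021,T);d=a-b
    print(n,onz(n,band,.025,T),(a+b)/2,np.degrees(np.arctan2(d[1],d[0])),np.linalg.norm(d))
print(tri([ray('wrist',(318,170),T),ray('scene',(307.5,208))]))
print(tri([ray('wrist',(317,75),T),ray('scene',(297,234))]))
E
python3 - <<'E'
import cv2,numpy as np
t=cv2.imread('pics/top9.png');s=cv2.imread('pics/s9.png');
a=cv2.resize(t[140:240,280:380],(400,400));b=cv2.resize(s[165:255,260:350],(400,400))
cv2.imwrite('pics/c9.png',np.hstack([np.clip(a*1.7,0,255).astype('u1'),b]))
E
```

```text
wrist [ 0.5537 -0.0186  0.025 ] [ 0.5546 -0.019   0.021 ] -19.774813147870244 0.16996600690581928
scene [ 0.5592 -0.019   0.025 ] [ 0.5554 -0.0192  0.021 ] -18.4817630625102 0.17163514666390667
(array([ 0.5525, -0.0188,  0.0159]), [np.float64(0.0006272568256646293), np.float64(0.0006272568256646232)])
(array([ 0.6349, -0.0473,  0.018 ]), [np.float64(0.0006756278689223643), np.float64(0.0006756278689223817)])
```

View pics/c9.png

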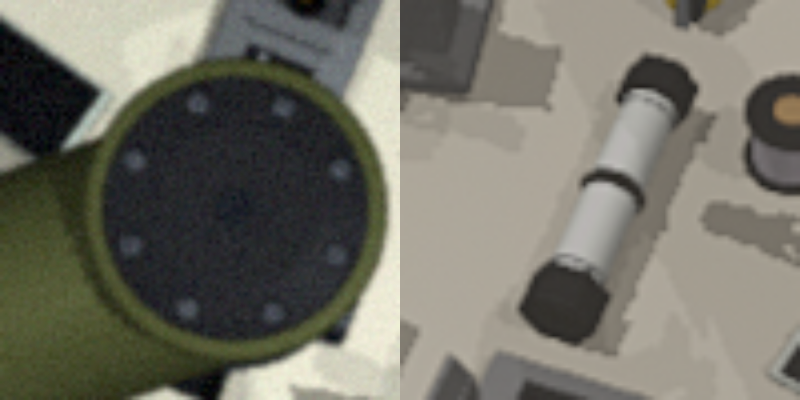

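```bash
python3 - <<'E'
from h import *
rows([.59,-.032,.11],Rdown(-20,-40),.065,amax=.1)
E
```

```text
n 7 dp [ 0.0592 -0.0207 -0.0428] rot [-0.0001 -0.6994 -0.0069]
-0.000 -0.100 -0.001 0.009 -0.000 0.006 0.065; -0.000 -0.100 -0.001 0.010 -0.000 0.005 0.065; -0.000 -0.100 -0.001 0.010 -0.000 0.004 0.065; -0.000 -0.100 -0.001 0.010 -0.000 0.003 0.065; -0.000 -0.100 -0.001 0.011 -0.000 0.002 0.065
-0.000 -0.100 -0.001 0.011 -0.000 0.001 0.065; -0.000 -0.100 -0.001 0.011 -0.000 0.000 0.065
```

{"op": "step_arm", "data": {"plan": "0 -0.1 -0.001 0.009 0 0.006 0.065; 0 -0.1 -0.001 0.010 0 0.005 0.065; 0 -0.1 -0.001 0.010 0 0.004 0.065; 0 -0.1 -0.001 0.010 0 0.003 0.065; 0 -0.1 -0.001 0.011 0 0.002 0.065"}}

```text
clock: 9.38
ee_pos: [0.5689, -0.026, 0.1243]
eef_rot: [-3.135, 0.513, -0.339]
force: [0.6, 0.7, 0.5]
opening: 0.0651
```

{"op": "step_arm", "data": {"plan": "0 -0.1 -0.001 0.011 0 0.001 0.065; 0 -0.1 -0.001 0.011 0 0 0.065; 0 0 0 0 0 0 0.065"}}

```text
clock: 9.63
ee_pos: [0.5855, -0.0341, 0.0951]
eef_rot: [-3.141, 0.751, -0.344]
force: [-0.6, 0.5, -9.0]
opening: 0.0647
```

```bash
python3 - <<'E'
from h import *
o=sensors.get_obs(); print(o['force'],tcp()[:3],o['joint_positions'])
T=tcp();im=read_camera('wrist')[:,:,::-1]; cv2.imwrite('pics/w10.png',im)
u=np.array([.94,-.342,0]); m=np.array([.555,-.019,.021])
for k in(0,.043,.082): print(proj('wrist',m+k*u,T))
rows([.584,-.0296,.04],Rdown(-20,-40),.065,amax=.1)
E
```

```text
[-0.5579  0.5361 -8.9651] [[ 0.6885 -0.3371 -0.6421  0.5855]
 [-0.2463 -0.9415  0.2301 -0.0341]
 [-0.6821 -0.0002 -0.7312  0.0951]] [ 0.0881  0.6809  0.5923 -0.3498 -2.1559  1.047 ]
[315.337  177.8715]
[314.8954 138.9427]
[314.312  87.519]
n 2 dp [-0.0013  0.0041 -0.0579] rot [0.0026 0.0454 0.0053]
0.001 0.023 0.003 0.019 -0.002 0.022 0.065; 0.001 0.023 0.003 0.018 -0.002 0.023 0.065
```

View pics/w10.png

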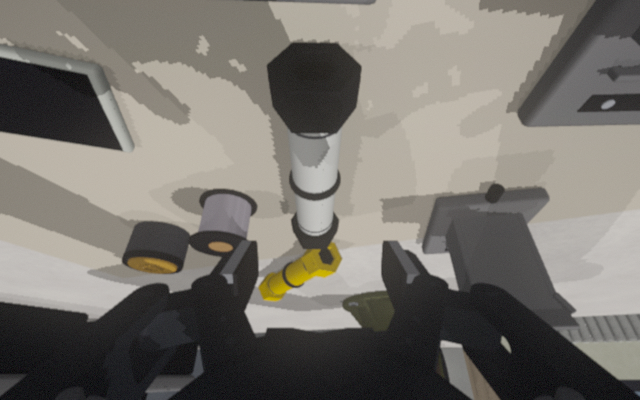

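```bash
python3 - <<'E'
from h import *
o=sensors.get_obs(); print(o['force'])
T=tcp()
for z in(.021,.03,.041): print(onz('wrist',(314,187),z,T),onz('wrist',(314,183),z,T))
E
```

```text
[-0.8861  1.0844 -2.4871]
[ 0.5407 -0.012   0.021 ] [ 0.546  -0.0141  0.021 ]
[ 0.5527 -0.0167  0.03  ] [ 0.5577 -0.0185  0.03  ]
[ 0.5674 -0.0223  0.041 ] [ 0.5719 -0.024   0.041 ]
```

{"op": "step_arm", "data": {"plan": "0.001 0.023 0.003 0.017 -0.002 0.018 0.065; 0.001 0.015 0.003 0.012 -0.001 0.015 0.065; 0 0 0 0 0 0 0.065"}}

```text
clock: 9.93
ee_pos: [0.5868, -0.032, 0.0509]
eef_rot: [3.138, 0.702, -0.353]
force: [-0.6, 0.4, -0.3]
opening: 0.0653
```

```bash
python3 - <<'E'
from h import *
o=sensors.get_obs(); print(o['force'],tcp()[:3])
T=tcp();im=read_camera('wrist')[:,:,::-1]; cv2.imwrite('pics/w11.png',im)
rows([.584,-.0296,.0115],Rdown(-20,-40),.065,amax=.1)
E
```

```text
[-0.6229  0.3766 -0.3311] [[ 0.7166 -0.3434 -0.607   0.5868]
 [-0.2642 -0.9392  0.2195 -0.032 ]
 [-0.6455  0.0031 -0.7638  0.0509]]
n 2 dp [-0.003   0.0025 -0.0411] rot [ 0.0014  0.0031 -0.0027]
0.001 0.002 -0.001 0.012 -0.001 0.017 0.065; 0.001 0.002 -0.001 0.012 -0.001 0.017 0.065
```

View pics/w11.png

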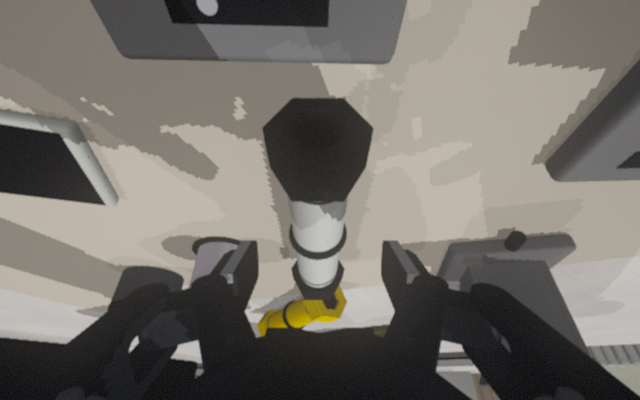

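{"op": "step_arm", "data": {"plan": "0.001 0.002 0 0.012 -0.001 0.013 0.065; 0.001 0.002 0 0.008 -0.001 0.011 0.065; 0 0 0 0.002 0 0.003 0.065; 0 0 0 0.0005 0 0.0005 0.065"}}

```text
clock: 10.32
ee_pos: [0.5893, -0.03, 0.0258]
eef_rot: [-3.138, 0.684, -0.347]
force: [-1.1, -0.0, 0.6]
opening: 0.0645
```

```bash
python3 - <<'E'
from h import *
o=sensors.get_obs(); print(o['force'],tcp()[:3])
rows([.584,-.0296,.0115],Rdown(-20,-40),.065,amax=.1)
E
```

```text
[-1.1058 -0.0153  0.6012] [[ 0.729  -0.3423 -0.5928  0.5893]
 [-0.2639 -0.9396  0.218  -0.03  ]
 [-0.6316 -0.0025 -0.7753  0.0258]]
n 1 dp [-0.0053  0.0004 -0.0143] rot [-0.0021 -0.0145  0.0014]
-0.002 -0.015 0.001 0.005 0.001 0.014 0.065
```

{"op": "step_arm", "data": {"plan": "-0.001 -0.01 0 0.004 0 0.009 0.065; -0.001 -0.008 0 0.003 0 0.005 0.065; 0 -0.003 0 0.001 0 0.001 0.065"}}

```text
clock: 10.57
ee_pos: [0.5874, -0.0287, 0.0124]
eef_rot: [-3.137, 0.7, -0.345]
force: [0.4, -0.1, -0.4]
opening: 0.0647
```

```bash
python3 - <<'E'
from h import *
o=sensors.get_obs(); print(o['force'],tcp()[:3])
rows([.584,-.0296,.0115],Rdown(-20,-40),.065,amax=.1)
E
```

```text
[ 0.4126 -0.0577 -0.363 ] [[ 0.7199 -0.3402 -0.6049  0.5874]
 [-0.2583 -0.9403  0.2214 -0.0287]
 [-0.6442 -0.0031 -0.7649  0.0124]]
n 1 dp [-0.0034 -0.0009 -0.0009] rot [-0.0012  0.0018  0.0035]
-0.001 0.002 0.003 -0.002 0.002 0.003 0.065
```

{"op": "step_arm", "data": {"plan": "0 0 0.002 -0.001 0.001 0.001 0.045; 0 0 0 0 0 0.0005 0.03; 0 0 0 0 0 0.0005 0.028; 0 0 0 0 0 0.0005 0.028; 0 0 0 0 0 0.0005 0.028", "grip_force": 70}}

```text
clock: 10.98
ee_pos: [0.5853, -0.0294, 0.0115]
eef_rot: [-3.14, 0.698, -0.348]
force: [2.8, -0.3, 1.7]
opening: 0.0325
```

```bash
python3 - <<'E'
from h import *
o=sensors.get_obs(); print(o['force'],tcp()[:3],o['opening'])
im=read_camera('wrist')[:,:,::-1]; cv2.imwrite('pics/w12.png',im)
E
```

```text
[ 2.768  -0.2966  1.746 ] [[ 0.7203 -0.342  -0.6035  0.5853]
 [-0.2612 -0.9397  0.2209 -0.0294]
 [-0.6426 -0.0015 -0.7662  0.0115]] 0.03249894550746854
```

View pics/w12.png

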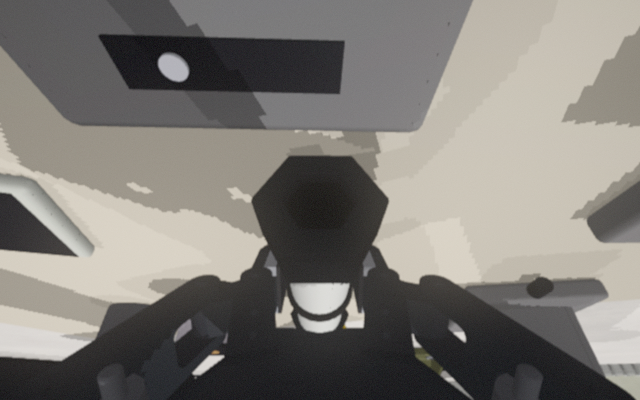

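{"op": "step_arm", "data": {"plan": "0 0 0 -0.004 0 -0.005 0.028; 0 0 0 -0.010 0 -0.012 0.028; 0 0 0 -0.016 0 -0.019 0.028; 0 0 0 -0.022 0 -0.027 0.028; 0 0 0 -0.022 0 -0.027 0.028"}}

```text
clock: 11.45
ee_pos: [0.5824, -0.0285, 0.1215]
eef_rot: [3.137, 0.716, -0.354]
force: [1.3, -0.3, -4.2]
opening: 0.0326
```

```bash
python3 - <<'E'
from h import *
o=sensors.get_obs(); print(o['force'],tcp()[:3],o['opening'])
s=read_camera('scene')[:,:,::-1]
cv2.imwrite('pics/s13.png',cv2.resize(s[100:300,180:480],(750,500),interpolation=cv2.INTER_CUBIC))
rows([.55,-.03,.27],Rdown(-20,50),.028,amax=.1)
E
```

```text
[ 1.3423 -0.2714 -4.1641] [[ 0.7075 -0.3443 -0.6172  0.5824]
 [-0.2617 -0.9388  0.2238 -0.0285]
 [-0.6565  0.0032 -0.7543  0.1215]] 0.03257968939306481
n 16 dp [-0.0345 -0.0005  0.1399] rot [ 0.0016  1.5782 -0.0017]
0.000 0.099 -0.000 -0.007 0.001 -0.005 0.028; 0.000 0.099 -0.000 -0.007 0.001 -0.006 0.028; 0.000 0.099 -0.000 -0.006 0.001 -0.007 0.028; 0.000 0.099 -0.000 -0.005 0.001 -0.007 0.028; 0.000 0.099 -0.000 -0.005 0.001 -0.008 0.028
0.000 0.099 -0.000 -0.004 0.001 -0.008 0.028; 0.000 0.099 -0.000 -0.003 0.001 -0.008 0.028; 0.000 0.099 -0.000 -0.002 0.001 -0.009 0.028; 0.000 0.099 -0.000 -0.001 0.001 -0.009 0.028; 0.000 0.099 -0.000 -0.000 0.001 -0.009 0.028
0.000 0.099 -0.000 0.000 0.001 -0.009 0.028; 0.000 0.099 -0.000 0.001 0.001 -0.009 0.028; 0.000 0.099 -0.000 0.002 0.001 -0.009 0.028; 0.000 0.099 -0.000 0.003 0.001 -0.008 0.028; 0.000 0.099 -0.000 0.004 0.001 -0.008 0.028
0.000 0.099 -0.000 0.005 0.001 -0.008 0.028
```

View pics/s13.png

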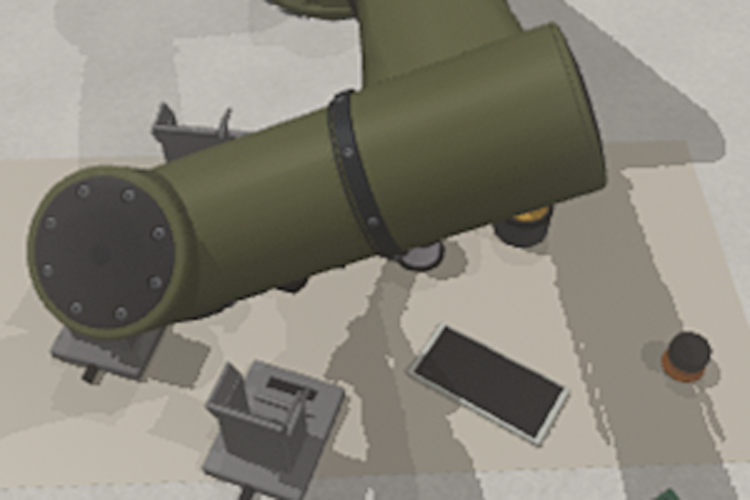

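{"op": "step_arm", "data": {"plan": "0 0.08 0 -0.009 0.001 -0.008 0.028; 0 0.1 0 -0.008 0.001 -0.008 0.028; 0 0.1 0 -0.006 0.001 -0.009 0.028; 0 0.1 0 -0.005 0.001 -0.009 0.028; 0 0.1 0 -0.005 0.001 -0.009 0.028"}}

```text
clock: 11.92
ee_pos: [0.5781, -0.0329, 0.1818]
eef_rot: [3.14, 0.217, -0.355]
force: [-0.5, 1.1, -4.3]
opening: 0.0329
```

{"op": "step_arm", "data": {"plan": "0 0.1 0 -0.004 0.001 -0.009 0.028; 0 0.1 0 -0.003 0.001 -0.009 0.028; 0 0.1 0 -0.002 0.001 -0.009 0.028; 0 0.1 0 -0.001 0.001 -0.009 0.028; 0 0.1 0 0 0.001 -0.009 0.028"}}

```text
clock: 12.33
ee_pos: [0.5647, -0.0343, 0.2358]
eef_rot: [-3.134, -0.309, -0.358]
force: [-0.3, -1.0, -3.7]
opening: 0.0329
```

```bash
python3 - <<'E'
from h import *
o=sensors.get_obs(); print(o['force'],tcp()[:3],o['opening'],o['joint_positions'])
rows([.55,-.05,.27],Rdown(-20,50),.028,amax=.1)
E
```

```text
[-0.2922 -0.964  -3.6684] [[ 0.8923 -0.3483  0.2872  0.5647]
 [-0.3339 -0.9374 -0.0994 -0.0343]
 [ 0.3038 -0.0071 -0.9527  0.2358]] 0.032912253944356075 [ 0.4256 -0.3266 -0.3425  0.2169 -1.3329  0.7606]
n 6 dp [-0.0147 -0.0157  0.0342] rot [-0.0022  0.5639 -0.0097]
-0.000 0.094 -0.002 0.000 0.003 -0.006 0.028; -0.000 0.094 -0.002 0.001 0.003 -0.006 0.028; -0.000 0.094 -0.002 0.001 0.003 -0.006 0.028; -0.000 0.094 -0.002 0.002 0.003 -0.006 0.028; -0.000 0.094 -0.002 0.003 0.003 -0.005 0.028
-0.000 0.094 -0.002 0.003 0.003 -0.005 0.028
```

{"op": "step_arm", "data": {"plan": "0 0.094 -0.002 0 0.003 -0.006 0.028; 0 0.094 -0.002 0.001 0.003 -0.006 0.028; 0 0.094 -0.002 0.001 0.003 -0.006 0.028; 0 0.094 -0.002 0.002 0.003 -0.005 0.028; 0 0.094 -0.002 0.003 0.003 -0.005 0.028"}}

```text
clock: 12.75
ee_pos: [0.5469, -0.0463, 0.2681]
eef_rot: [-3.124, -0.799, -0.362]
force: [-0.6, -2.4, -3.2]
opening: 0.033
```

{"op": "step_arm", "data": {"plan": "0 0.08 -0.002 0.003 0.003 -0.005 0.028; 0 0 0 0 0 0 0.028"}}

```text
clock: 12.92
ee_pos: [0.5408, -0.0501, 0.2682]
eef_rot: [-3.129, -0.881, -0.359]
force: [0.6, -1.3, -7.0]
opening: 0.0327
```

```bash
python3 - <<'E'
from h import *
o=sensors.get_obs(); print(o['force'],tcp()[:3],o['opening'],o['joint_positions'])
T=tcp();np.save('pics/s14.npy',T)
s=read_camera('scene')[:,:,::-1];t=read_camera('top')[:,:,::-1]
cv2.imwrite('pics/s14f.png',s);cv2.imwrite('pics/t14f.png',t)
cv2.imwrite('pics/s14.png',np.vstack([cv2.resize(s[60:220,180:500],(580,290)),cv2.resize(t[120:280,180:500],(580,290))]))
E
```

```text
[ 0.6302 -1.3322 -7.0005] [[ 0.5955 -0.3425  0.7266  0.5408]
 [-0.2238 -0.9395 -0.2595 -0.0501]
 [ 0.7715 -0.0081 -0.6361  0.2682]] 0.03273616621676762 [ 0.6104 -0.8689 -0.9907  0.8285 -1.0232  0.3136]
```

View pics/s14.png

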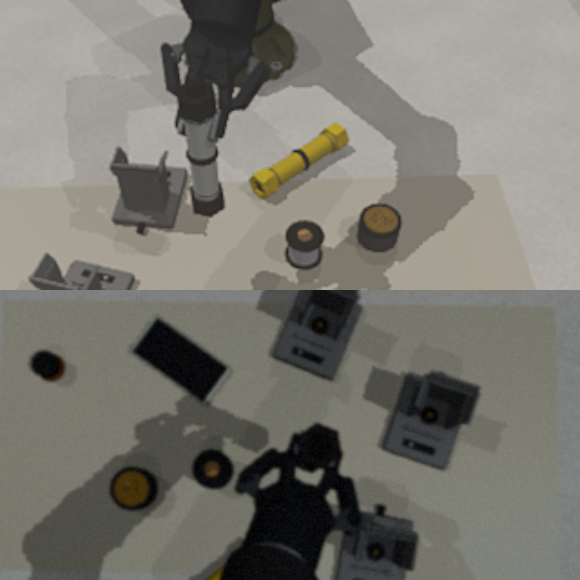

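The logger now stands upright in the grip with its light end up. I'll check its axis against the cameras, and the dock position too.

```bash
cat > lg.py <<'E'
from h import *
Tg=np.eye(4);Tg[:3]=[[0.7203,-0.342,-0.6035,0.5853],[-0.2612,-0.9397,0.2209,-0.0294],[-0.6426,-0.0015,-0.7662,0.0115]]
m=np.array([.555,-.019,.021]);u=np.array([.94,-.342,0])
Rg=Tg[:3,:3]
mt=Rg.T@(m-Tg[:3,3]); ut=Rg.T@u
def axis(T): return T[:3,:3]@mt+T[:3,3], T[:3,:3]@ut
E
python3 - <<'E'
from lg import *
T=np.load('pics/s14.npy'); c,a=axis(T); print('mid',c,'axis',a,'bottom',c-.095*a, 'mt',mt,ut)
for k in(.095,.082,0,-.082,-.095): print(k,proj('scene',c+k*a),proj('top',c+k*a))
s=cv2.imread('pics/s14f.png');s=s[90:190,255:330]
t=cv2.imread('pics/t14f.png');t=np.clip(t[180:230,330:380]*2.2,0,255).astype('u1')
cv2.imwrite('pics/c14.png',np.hstack([cv2.resize(s,(450,600),interpolation=cv2.INTER_CUBIC),cv2.resize(t,(350,600))]))
E
```

```text
mid [ 0.532  -0.0472  0.2361] axis [-0.0107 -0.0046  1.0002] bottom [ 0.533  -0.0468  0.1411] mt [-0.0306  0.0006  0.0133] [ 0.7664 -0.0001 -0.6428]
0.095 [287.1833 109.7022] [356.0617 204.966 ]
0.082 [287.7477 114.7493] [355.5744 205.4461]
0 [290.9847 143.6943] [352.8795 208.1009]
-0.082 [293.7513 168.4321] [350.7028 210.2451]
-0.095 [294.1534 172.0275] [350.3956 210.5478]
```

View pics/c14.png

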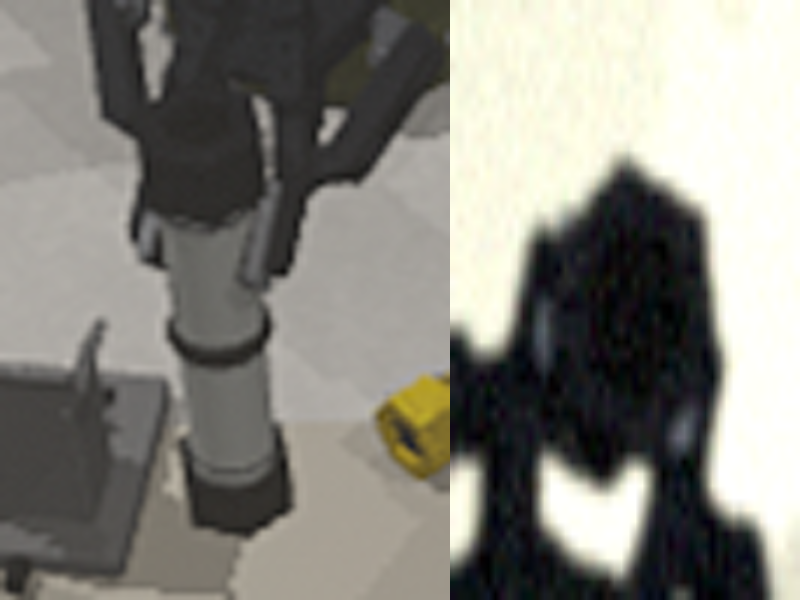

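```bash
python3 - <<'E'
from lg import *
Rt=Rdown(-20,50)
# heading fix small
for mid in([.575,-.13,.262],[.602,-.231,.262]):
    print(np.array(mid)-Rt@mt)
rows(np.array([.575,-.13,.262])-Rt@mt,Rt,.028,dmax=.03)
E
```

```text
[ 0.5841 -0.1327  0.294 ]
[ 0.6111 -0.2337  0.294 ]
n 4 dp [ 0.0421 -0.0831  0.0224] rot [-0.007  -0.0061 -0.0097]
-0.002 -0.002 -0.002 0.015 0.016 0.009 0.028; -0.002 -0.002 -0.002 0.015 0.016 0.009 0.028; -0.002 -0.002 -0.002 0.015 0.016 0.009 0.028; -0.002 -0.002 -0.002 0.015 0.016 0.009 0.028
```

{"op": "step_arm", "data": {"plan": "-0.002 -0.002 -0.002 0.012 0.012 0.007 0.028; -0.002 -0.002 -0.002 0.015 0.016 0.009 0.028; -0.002 -0.002 -0.002 0.015 0.016 0.009 0.028; -0.002 -0.002 -0.002 0.014 0.014 0.008 0.028; 0 0 0 0.004 0.004 0.002 0.028"}}

```text
clock: 13.43
ee_pos: [0.5849, -0.1329, 0.3001]
eef_rot: [-3.127, -0.863, -0.364]
force: [-0.2, -0.2, -4.2]
opening: 0.0327
```

```bash
python3 - <<'E'
from lg import *
T=tcp();w=read_camera('wrist')[:,:,::-1]; cv2.imwrite('pics/w15.png',w); np.save('pics/w15.npy',T)
o=sensors.get_obs(); print(o['force'],T[:3],o['joint_positions']); c,a=axis(T);print(c,a)
print(proj('wrist',[.6028,-.2324,.0226],T))
E
```

```text
[-0.7052 -0.1713 -4.0377] [[ 0.608  -0.345   0.7151  0.5849]
 [-0.2313 -0.9386 -0.2561 -0.1329]
 [ 0.7595 -0.0097 -0.6505  0.3001]] [ 0.3349 -0.7    -0.8044  0.6842 -0.8558  0.5833]
[ 0.5756 -0.1298  0.2681] [ 0.0063 -0.0126  1.0002]
[381.4085 297.1671]
```

View pics/w15.png

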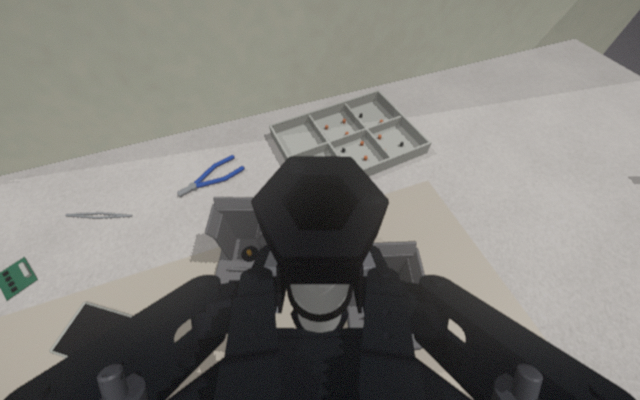

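The gripper hides the pin in this view. I'll refine the dock centre from the earlier unobstructed top and wrist pictures.

```bash
python3 - <<'E'
from h import *
t=cv2.imread('pics/top0.png')[155:225,380:450];w=cv2.imread('pics/w1.png')[195:295,95:265]
a=np.clip(cv2.resize(t,(400,400),interpolation=cv2.INTER_CUBIC)*1.9,0,255).astype('u1')
b=cv2.resize(w,(400,235),interpolation=cv2.INTER_CUBIC); b=np.vstack([np.clip(b*1.5,0,255).astype('u1'),np.zeros((165,400,3),'u1')])
cv2.imwrite('pics/c16.png',np.hstack([a,b]))
# orange pin centroid
for n,f,x0,y0,x1,y1 in(('top','pics/top0.png',408,180,428,198),('w','pics/w1.png',175,245,205,275)):
    im=cv2.imread(f)[y0:y1,x0:x1].astype(int); s=im[:,:,2]-im[:,:,0]
    m=(s>s.max()*.5); yy,xx=np.nonzero(m); print(n,s.max(),m.sum(),(xx*s[m]).sum()/s[m].sum()+x0,(yy*s[m]).sum()/s[m].sum()+y0)
E
```

```text
top 38 6 416.9573170731707 188.51829268292684
w 52 29 189.53244444444445 262.99466666666666
```

View pics/c16.png

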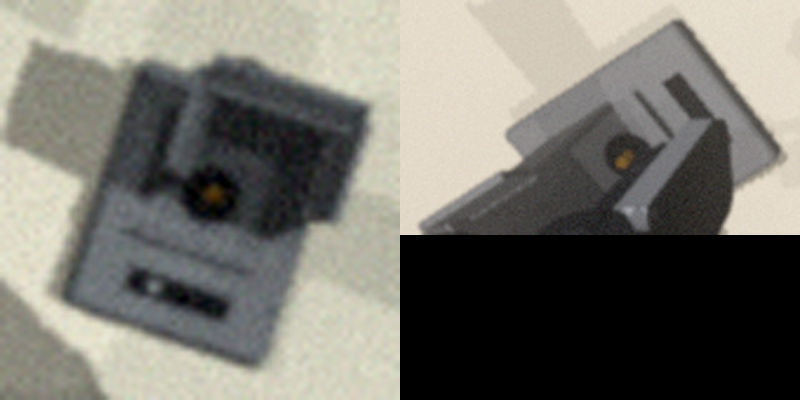

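```bash
python3 - <<'E'
from lg import *
T1=np.load('pics/w1.npy')
print(tri([ray('top',(417,188.8)),ray('wrist',(189.7,262.3),T1)]))
print('top pin z.026',onz('top',(417,188.8),.026),'w1',onz('wrist',(189.7,262.3),.026,T1))
A=onz('top',(391.4,206.6),.016);B=onz('top',(424.6,218.9),.016);d=B-A;print(A,B,np.linalg.norm(d))
f=np.array([-d[1],d[0],0])/np.linalg.norm(d);print('f',f,np.degrees(np.arctan2(f[1],f[0])),(A+B)/2+.071*f)
# w1 foot corners: crop scale 170/400
for uv in((680,22),(782,158),(508,132)):
    p=(95+(uv[0]-400)*.425,195+uv[1]*.425); print(p,onz('wrist',p,.016,T1))
E
```

```text
(array([ 0.6033, -0.2325,  0.0245]), [np.float64(0.0008616042616830666), np.float64(0.0008616042616830977)])
top pin z.026 [ 0.6028 -0.2313  0.026 ] w1 [ 0.6026 -0.2332  0.026 ]
[ 0.5541 -0.1643  0.016 ] [ 0.5223 -0.2542  0.016 ] 0.09529840980547485
f [ 0.9426 -0.3338  0.    ] -19.499905399196454 [ 0.6052 -0.2329  0.016 ]
(214.0, 204.35) [ 0.5206 -0.2543  0.016 ]
(257.35, 262.15) [ 0.5515 -0.1628  0.016 ]
(140.9, 251.1) [ 0.6368 -0.2931  0.016 ]
```

```bash
cat >> lg.py <<'E'
def Rup():
    # current orientation corrected so that logger axis is vertical, heading -20
    return Rdown(-20,50)
def go(mid,n=None,**k): 
    Rt=Rup(); rows(np.array(mid)-Rt@mt,Rt,.028,**k)
E
python3 - <<'E'
from lg import *
print(Rup()@ut)
go([.603,-.2325,.262],dmax=.025)
E
```

```text
[0.0002 0.     1.0003]
n 5 dp [ 0.0273 -0.1023 -0.0063] rot [-0.0035  0.0098 -0.0099]
-0.001 0.002 -0.002 0.007 0.017 0.010 0.028; -0.001 0.002 -0.002 0.007 0.017 0.010 0.028; -0.001 0.002 -0.002 0.007 0.017 0.010 0.028; -0.001 0.002 -0.002 0.007 0.017 0.010 0.028; -0.001 0.002 -0.002 0.007 0.017 0.010 0.028
```

{"op": "step_arm", "data": {"plan": "-0.001 0.002 -0.002 0.006 0.013 0.008 0.028; -0.001 0.002 -0.002 0.007 0.017 0.010 0.028; -0.001 0.002 -0.002 0.007 0.017 0.010 0.028; -0.001 0.002 -0.002 0.007 0.017 0.010 0.028; -0.001 0.002 -0.002 0.004 0.010 0.006 0.028"}}

```text
clock: 13.9
ee_pos: [0.6124, -0.2229, 0.2968]
eef_rot: [-3.136, -0.866, -0.357]
force: [-0.5, 0.2, -5.8]
opening: 0.0327
```

```bash
python3 - <<'E'
from lg import *
T=tcp();c,a=axis(T);print(c,a,sensors.get_obs()['force'])
go([.603,-.2325,.262],dmax=.025)
E
```

```text
[ 0.6031 -0.22    0.2648] [ 0.0053 -0.0054  1.0003] [-0.4506  0.1929 -5.7766]
n 1 dp [-0.0003 -0.0123 -0.0028] rot [ 0.001   0.0067 -0.0053]
0.001 0.007 -0.005 0.001 0.012 0.005 0.028
```

{"op": "step_arm", "data": {"plan": "0.001 0.005 -0.004 0.001 0.007 0.003 0.028; 0 0.003 -0.002 0 0.004 0.002 0.028; 0 0 0 0 0 0 0.028"}}

```text
clock: 14.15
ee_pos: [0.6135, -0.2375, 0.2929]
eef_rot: [-3.14, -0.867, -0.355]
force: [0.2, 0.7, -4.9]
opening: 0.0325
```

```bash
python3 - <<'E'
from lg import *
T=tcp();c,a=axis(T);print(c,a,sensors.get_obs()['force'])
s=read_camera('scene')[:,:,::-1];t=read_camera('top')[:,:,::-1]
cv2.imwrite('pics/s17f.png',s);cv2.imwrite('pics/t17f.png',t);np.save('pics/s17.npy',T)
s=s[140:260,180:280];t=np.clip(t[130:240,370:470].astype(float)*2,0,255).astype('u1')
cv2.imwrite('pics/s17.png',np.hstack([cv2.resize(s,(400,480),interpolation=cv2.INTER_CUBIC),cv2.resize(t,(400,480))]))
for k in(.095,0,-.082,-.095): print(k,proj('scene',c+k*a),proj('top',c+k*a))
go([.603,-.2325,.262],dmax=.025)
E
```

```text
[ 0.6042 -0.2347  0.2609] [ 0.0056 -0.0028  1.0003] [ 0.228   0.6774 -4.8628]
0.095 [184.1858 127.3603] [462.0101 164.764 ]
0 [198.5642 162.1042] [445.3553 173.849 ]
-0.082 [208.8456 186.9483] [434.0435 180.0195]
-0.095 [210.3273 190.5288] [432.4522 180.8876]
n 1 dp [-0.0015  0.0014  0.0006] rot [ 0.0027  0.0048 -0.003 ]
0.003 0.005 -0.003 -0.001 -0.001 -0.002 0.028
```

View pics/s17.png

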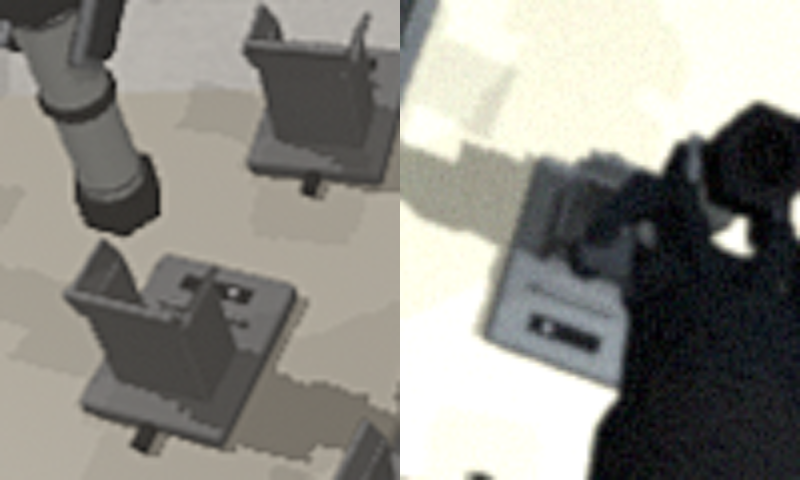

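{"op": "step_arm", "data": {"plan": "0.003 0.004 -0.003 -0.010 -0.001 0.006 0.028; 0 0.002 0 -0.010 0 0.008 0.028; 0 0 0 -0.003 0 0.003 0.028; 0 0 0 0 0 0 0.028"}}

```text
clock: 14.58
ee_pos: [0.6133, -0.2321, 0.2665]
eef_rot: [-3.14, -0.876, -0.347]
force: [-0.4, -0.3, -4.4]
opening: 0.0326
```

```bash
python3 - <<'E'
from lg import *
T=tcp();c,a=axis(T);print(c,a,sensors.get_obs()['force'])
s=read_camera('scene')[:,:,::-1]
s=s[140:260,180:280]
cv2.imwrite('pics/s18.png',cv2.resize(s,(500,600),interpolation=cv2.INTER_CUBIC))
go([.603,-.2325,.205],dmax=.012)
E
```

```text
[ 0.6043 -0.2294  0.2345] [-0.0032 -0.      1.0003] [-0.4441 -0.3132 -4.3936]
n 3 dp [-0.0012 -0.0031 -0.03  ] rot [-0.0034 -0.0036  0.0012]
-0.001 -0.001 0.000 -0.008 0.001 0.006 0.028; -0.001 -0.001 0.000 -0.008 0.001 0.006 0.028; -0.001 -0.001 0.000 -0.008 0.001 0.006 0.028
```

View pics/s18.png

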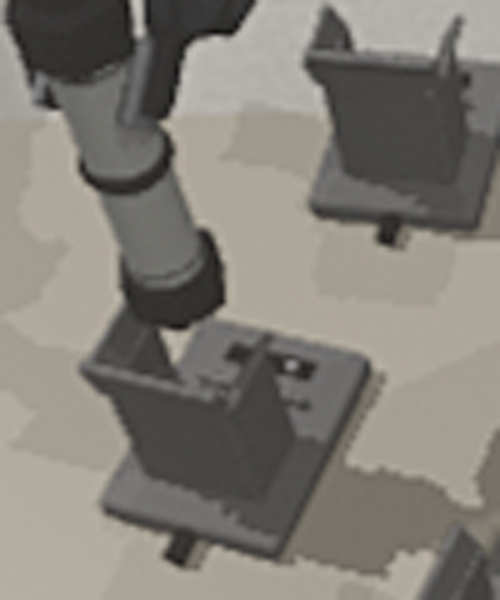

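```bash
python3 - <<'E'
from lg import *
for nm,uv,z in(('bpL',(85,368),.123),('bpR',(232,402),.123),('ckLfront',(128,308),.111),('ckRfront',(267,335),.111),('foot rear L',(105,505),.016),('foot rearR',(275,555),.016),('footfrontR',(378,362),.016)):
    p=(180+uv[0]/5,140+uv[1]/5); print(nm,p,onz('scene',p,z))
c=np.array([.603,-.2325,.016]);f=np.array([np.cos(np.radians(-18.5)),np.sin(np.radians(-18.5)),0]);l=np.array([-f[1],f[0],0])
for nm,P in(('bpL',c+.036*f+.036*l*-1),('bpR',c+.036*f+.036*l)): 
    q=proj('scene',P+[0,0,.107]);print(nm,P,(q-[180,140])*5)
for z in(.139,): 
    T=tcp();k,a=axis(T);q=proj('scene',k-.095*a);print('bottom c',(q-[180,140])*5)
    q=proj('scene',[.603,-.2325,.115]);print('mouth c',(q-[180,140])*5)
E
```

```text
bpL (197.0, 213.6) [ 0.6364 -0.2708  0.123 ]
bpR (226.4, 220.4) [ 0.6579 -0.2003  0.123 ]
ckLfront (205.6, 201.6) [ 0.5931 -0.2611  0.111 ]
ckRfront (233.4, 207.0) [ 0.6118 -0.1922  0.111 ]
foot rear L (201.0, 241.0) [ 0.6454 -0.289   0.016 ]
foot rearR (235.0, 251.0) [ 0.6773 -0.1998  0.016 ]
footfrontR (255.6, 212.4) [ 0.562  -0.1581  0.016 ]
bpL [ 0.6257 -0.2781  0.016 ] [ 73.2853 349.7264]
bpR [ 0.6486 -0.2098  0.016 ] [213.9594 385.6959]
bottom c [176.1289 288.6601]
mouth c [182.7256 317.7755]
```

```bash
python3 - <<'E'
from lg import *
s=read_camera('scene')[:,:,::-1].copy(); cv2.imwrite('pics/s19f.png',s)
T=tcp();k,a=axis(T);b=k-.095*a;print(k,a)
x0,y0,sc=185,155,8
im=cv2.resize(s[y0:y0+75,x0:x0+75],None,fx=sc,fy=sc,interpolation=cv2.INTER_CUBIC)
def pl(pts,col):
    P=np.array([(proj('scene',p)-[x0-.5,y0-.5])*sc for p in pts]).astype(int); cv2.polylines(im,[P],True,col,1)
th=np.linspace(0,2*np.pi,40)
for h,col in((0,(0,255,0)),(.026,(0,255,0))): pl([b+a*h+.0225*np.array([np.cos(t),np.sin(t),0]) for t in th],col)
pl([k+.0205*np.array([np.cos(t),np.sin(t),0]) for t in th],(0,255,255))
for cc,col in(((.603,-.2325),(255,0,0)),((.6095,-.226),(0,0,255))):
    f=np.array([np.cos(np.radians(-18)),np.sin(np.radians(-18)),0]);l=np.array([-f[1],f[0],0]);c=np.array([*cc,0])
    pl([c+.036*f-.036*l+[0,0,.123],c+.036*f+.036*l+[0,0,.123]],col)
    pl([c-.055*f*-1-.05*l+[0,0,.016],c+.055*f+.05*l+[0,0,.016],c-.071*f+.05*l+[0,0,.016],c-.071*f-.05*l+[0,0,.016]],col)
cv2.imwrite('pics/s19.png',im)
E
```

```text
[ 0.6046 -0.2295  0.2359] [-0.0048  0.0002  1.0003]
```

View pics/s19.png

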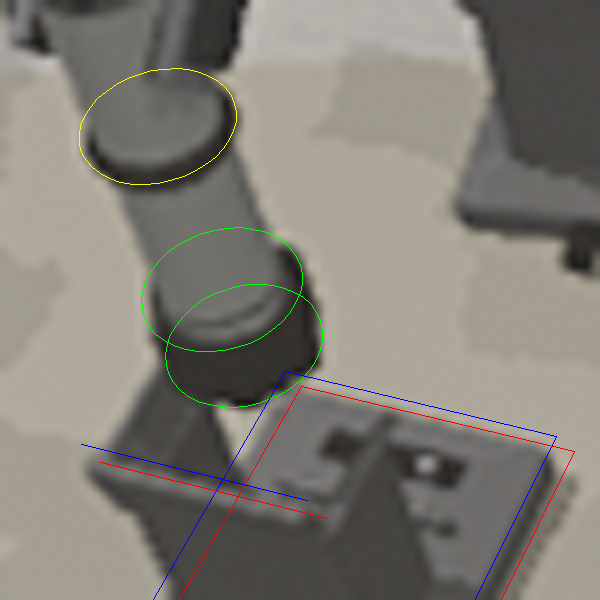

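```bash
python3 - <<'E'
from lg import *
g=lambda u,v,z: onz('scene',(184.5+u/8,154.5+v/8),z)
R_,L_=g(553,450,.016),g(270,385,.016); d=R_-L_; n=np.linalg.norm(d); f=np.array([d[1],-d[0],0])/n; print(R_,L_,n,f,(R_+L_)/2+.071*f)
L2,R2=g(88,468,.123),g(325,522,.123); d=R2-L2;n=np.linalg.norm(d);f=np.array([d[1],-d[0],0])/n; print(L2,R2,n,f,(L2+R2)/2-.037*f)
E
```

```text
[ 0.5563 -0.1638  0.016 ] [ 0.5254 -0.2626  0.016 ] 0.10347687783603698 [ 0.9544 -0.2986  0.    ] [ 0.6087 -0.2344  0.016 ]
[ 0.6345 -0.2745  0.123 ] [ 0.656  -0.2035  0.123 ] 0.07422795019038804 [ 0.9572 -0.2894  0.    ] [ 0.6099 -0.2283  0.123 ]
```

Scene puts the dock centre near (0.609,−0.231), while top and wrist put it at (0.603,−0.2325). I'll aim at (0.606,−0.232) and lower gently, watching the forces.

```bash
python3 - <<'E'
from lg import *
go([.606,-.232,.212],dmax=.01)
E
```

```text
n 3 dp [ 0.0015 -0.0025 -0.024 ] rot [-0.0036 -0.0048  0.0009]
-0.001 -0.002 0.000 -0.006 0.001 0.006 0.028; -0.001 -0.002 0.000 -0.006 0.001 0.006 0.028; -0.001 -0.002 0.000 -0.006 0.001 0.006 0.028
```

{"op": "step_arm", "data": {"plan": "-0.001 -0.003 0 -0.005 0.001 0.005 0.028; -0.001 -0.002 0 -0.006 0.001 0.006 0.028; -0.001 -0.002 0 -0.006 0.001 0.006 0.028; 0 0 0 -0.001 0 0.001 0.028"}}

```text
clock: 15.02
ee_pos: [0.6159, -0.2353, 0.2444]
eef_rot: [-3.14, -0.874, -0.348]
force: [-0.8, -0.9, -5.9]
opening: 0.0328
```

```bash
python3 - <<'E'
from lg import *
T=tcp();c,a=axis(T);print(c,a,sensors.get_obs()['force'])
s=read_camera('scene')[:,:,::-1]
cv2.imwrite('pics/s20.png',cv2.resize(s[155:230,185:260],None,fx=8,fy=8,interpolation=cv2.INTER_CUBIC))
go([.606,-.232,.19],dmax=.008)
E
```

```text
[ 0.6068 -0.2325  0.2124] [-0.0015 -0.0004  1.0003] [-0.8347 -0.8673 -5.8815]
n 3 dp [-0.0008  0.0005 -0.0227] rot [-0.0022 -0.0017  0.0008]
-0.001 -0.001 0.000 -0.006 -0.000 0.005 0.028; -0.001 -0.001 0.000 -0.006 -0.000 0.005 0.028; -0.001 -0.001 0.000 -0.006 -0.000 0.005 0.028
```

View pics/s20.png

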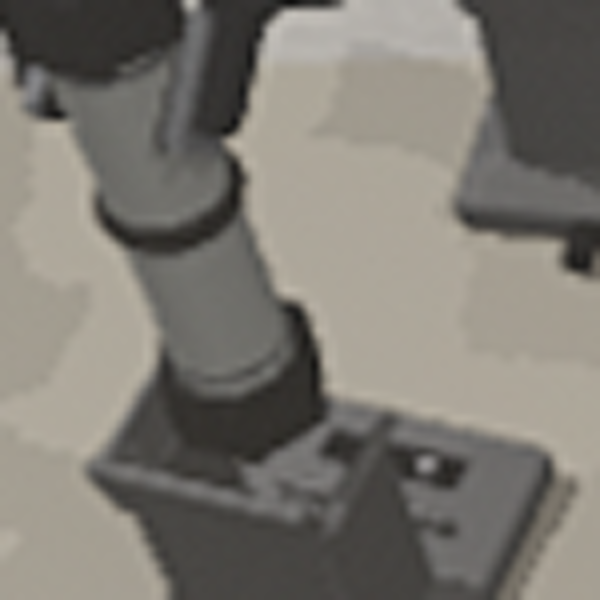

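The cap is inside the flare. I'll keep lowering in small steps.

{"op": "step_arm", "data": {"plan": "-0.001 -0.001 0 -0.004 0 0.003 0.028; -0.001 -0.001 0 -0.005 0 0.004 0.028; 0 0 0 -0.005 0 0.004 0.028; 0 0 0 -0.003 0 0.003 0.028"}}

```text
clock: 15.4
ee_pos: [0.6162, -0.2353, 0.2224]
eef_rot: [3.141, -0.874, -0.348]
force: [0.3, -0.9, -5.5]
opening: 0.0327
```

```bash
python3 - <<'E'
from lg import *
T=tcp();c,a=axis(T);print(c,a,sensors.get_obs()['force'],sensors.get_obs()['torque'])
s=read_camera('scene')[:,:,::-1]
cv2.imwrite('pics/s21.png',cv2.resize(s[155:230,185:260],None,fx=8,fy=8,interpolation=cv2.INTER_CUBIC))
go([.606,-.232,.17],dmax=.008)
E
```

```text
[ 0.6071 -0.2326  0.1903] [-0.0011  0.001   1.0003] [ 0.3026 -0.9281 -5.5479] [ 1.1523  3.2767 -0.044 ]
n 3 dp [-0.0008  0.0006 -0.019 ] rot [0.0002 0.     0.0009]
0.000 0.000 0.000 -0.005 -0.000 0.004 0.028; 0.000 0.000 0.000 -0.005 -0.000 0.004 0.028; 0.000 0.000 0.000 -0.005 -0.000 0.004 0.028
```

View pics/s21.png

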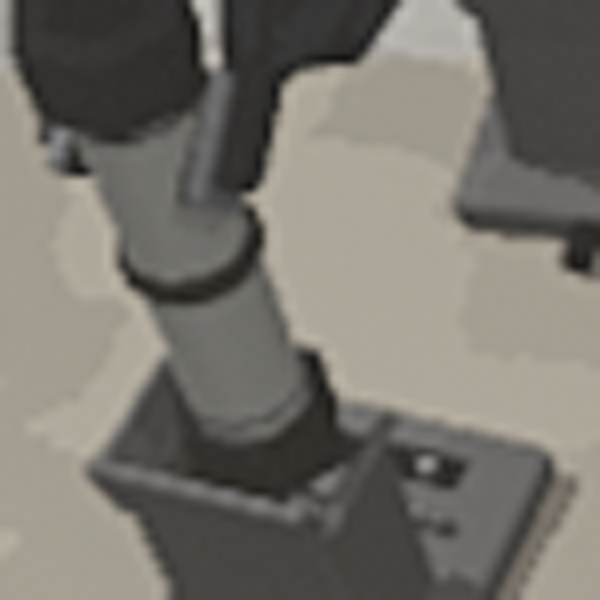

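{"op": "step_arm", "data": {"plan": "0 0 0 -0.006 0 0.004 0.028; 0 0 0 -0.006 0 0.005 0.028; 0 0 0 -0.006 0 0.005 0.028; 0 0 0 -0.004 0 0.003 0.028"}}

```text
clock: 15.78
ee_pos: [0.6152, -0.2346, 0.1918]
eef_rot: [3.141, -0.874, -0.347]
force: [-0.3, 0.0, -5.0]
opening: 0.0328
```

```bash
python3 - <<'E'
from lg import *
T=tcp();c,a=axis(T);print(c,a,sensors.get_obs()['force'],sensors.get_obs()['torque'])
go([.606,-.232,.14],dmax=.008)
E
```

```text
[ 0.6062 -0.2319  0.1598] [-0.0013  0.001   1.0003] [-0.2754  0.0484 -5.0241] [ 1.1474  3.2742 -0.0285]
n 3 dp [-0.0001 -0.0001 -0.0198] rot [-0.0007 -0.0017  0.0011]
-0.000 -0.001 0.000 -0.005 0.000 0.004 0.028; -0.000 -0.001 0.000 -0.005 0.000 0.004 0.028; -0.000 -0.001 0.000 -0.005 0.000 0.004 0.028
```

{"op": "step_arm", "data": {"plan": "0 0 0 -0.005 0 0.004 0.028; 0 0 0 -0.005 0 0.004 0.028; 0 0 0 -0.004 0 0.003 0.028; 0 0 0 -0.003 0 0.003 0.028"}}

```text
clock: 16.12
ee_pos: [0.6147, -0.2344, 0.1663]
eef_rot: [3.14, -0.873, -0.346]
force: [-0.3, 0.9, -5.5]
opening: 0.0329
```

```bash
python3 - <<'E'
from lg import *
T=tcp();c,a=axis(T);print(c,a,sensors.get_obs()['force'],sensors.get_obs()['torque'])
s=read_camera('scene')[:,:,::-1]
cv2.imwrite('pics/s22.png',cv2.resize(s[155:230,185:260],None,fx=8,fy=8,interpolation=cv2.INTER_CUBIC))
go([.606,-.232,.125],dmax=.008)
E
```

```text
[ 0.6056 -0.2318  0.1343] [-0.0001  0.0011  1.0003] [-0.3452  0.8691 -5.4947] [ 1.1111  3.1612 -0.0378]
n 1 dp [ 0.0008 -0.0002 -0.0077] rot [-0.0004  0.0011  0.002 ]
-0.000 0.001 0.002 -0.005 -0.000 0.006 0.028
```

View pics/s22.png

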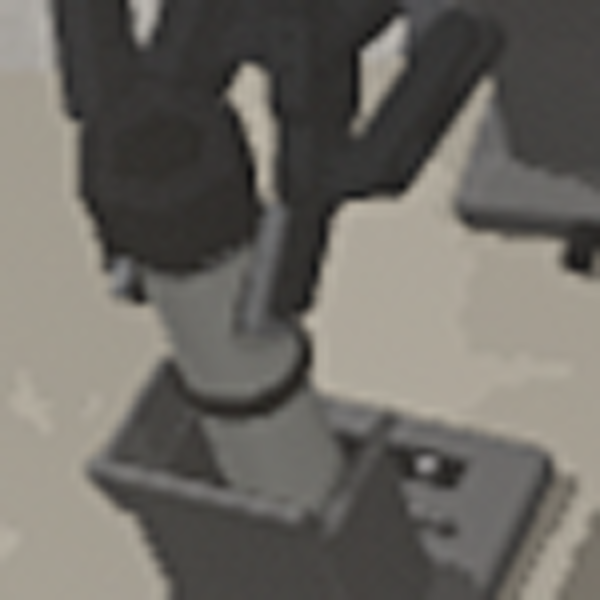

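{"op": "step_arm", "data": {"plan": "0 0 0 -0.003 0 0.002 0.028; 0 0 0 -0.003 0 0.003 0.028; 0 0 0 -0.002 0 0.002 0.028; 0 0 0 -0.002 0 0.002 0.028"}}

```text
clock: 16.5
ee_pos: [0.6154, -0.2345, 0.1515]
eef_rot: [3.14, -0.873, -0.346]
force: [0.5, -0.5, -4.6]
opening: 0.0329
```

```bash
python3 - <<'E'
from lg import *
T=tcp();c,a=axis(T);print(c,a,sensors.get_obs()['force'],sensors.get_obs()['torque'])
go([.606,-.232,.111],dmax=.008)
E
```

```text
[ 0.6063 -0.2319  0.1194] [-0.0002  0.0013  1.0003] [ 0.4706 -0.4742 -4.5928] [1.1393 3.1914 0.0134]
n 2 dp [-0.0003 -0.0002 -0.0084] rot [-0.001  -0.0008  0.0022]
-0.000 -0.000 0.001 -0.003 0.000 0.003 0.028; -0.000 -0.000 0.001 -0.003 0.000 0.003 0.028
```

{"op": "step_arm", "data": {"plan": "0 0 0 -0.002 0 0.001 0.028; 0 0 0 -0.002 0 0.001 0.028; 0 0 0 -0.001 0 0.001 0.028; 0 0 0 -0.001 0 0.001 0.028"}}

```text
clock: 16.83
ee_pos: [0.6148, -0.2342, 0.1439]
eef_rot: [3.139, -0.874, -0.345]
force: [-0.9, 0.0, -3.9]
opening: 0.0324
```

```bash
python3 - <<'E'
from lg import *
T=tcp();c,a=axis(T);print(c,a,sensors.get_obs()['force'],sensors.get_obs()['torque'])
go([.606,-.232,.111],dmax=.008)
E
```

```text
[ 0.6057 -0.2316  0.1119] [-0.0008  0.0018  1.0003] [-0.8906  0.0436 -3.8539] [ 1.0768  3.0993 -0.0156]
n 1 dp [ 0.0003 -0.0005 -0.0009] rot [-0.0011 -0.0016  0.0027]
-0.001 -0.002 0.003 -0.000 0.000 0.001 0.028
```

{"op": "step_arm", "data": {"plan": "0 0 0 -0.001 0 0.001 0.028; 0 0 0 -0.001 0 0.001 0.028; 0 0 0 0 0 0 0.028"}}

```text
clock: 17.08
ee_pos: [0.6159, -0.2344, 0.1432]
eef_rot: [3.139, -0.878, -0.344]
force: [-0.4, 0.6, -4.9]
opening: 0.0328
```

```bash
python3 - <<'E'
from lg import *
T=tcp();c,a=axis(T);print(c,a,sensors.get_obs()['force'],sensors.get_obs()['torque'])
E
```

```text
[ 0.6069 -0.2318  0.1112] [-0.0039  0.003   1.0003] [-0.439   0.5767 -4.9114] [1.2486 3.1095 0.0201]
```

{"op": "step_arm", "data": {"plan": "-0.001 -0.003 0 -0.002 0 0.001 0.028; 0 0 0 -0.001 0 0.001 0.028; 0 0 0 -0.001 0 0.001 0.028"}}

```text
clock: 17.33
ee_pos: [0.6172, -0.2346, 0.1428]
eef_rot: [3.138, -0.881, -0.344]
force: [-6.2, -0.3, 4.2]
opening: 0.0328
```

```bash
python3 - <<'E'
from lg import *
T=tcp();c,a=axis(T);print(c,a,sensors.get_obs()['force'],sensors.get_obs()['torque'])
s=read_camera('scene')[:,:,::-1]
cv2.imwrite('pics/s23.png',cv2.resize(s[155:230,185:260],None,fx=8,fy=8,interpolation=cv2.INTER_CUBIC))
E
```

```text
[ 0.6083 -0.2321  0.1107] [-0.0065  0.0046  1.0003] [-6.1894 -0.2808  4.201 ] [ 0.6387  3.0609 -0.3968]
```

View pics/s23.png

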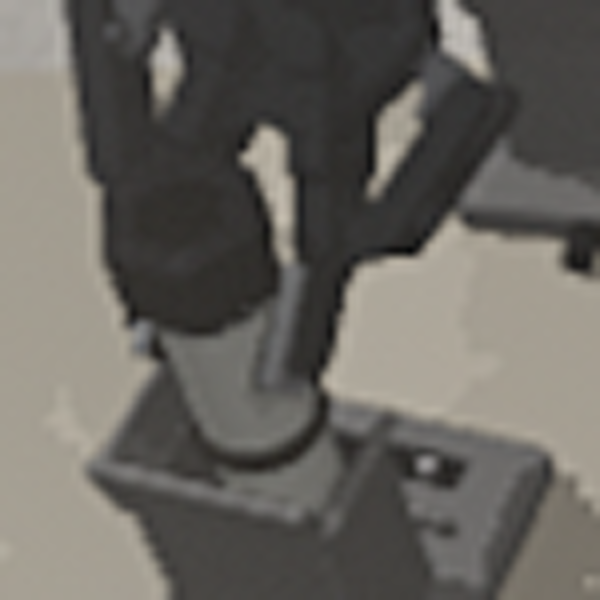

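Contact: the net upward force is about 9 N and the middle is at 0.1107 m (0.111 m means fully home). I'll release.

{"op": "step_arm", "data": {"plan": "0 0 0 0.0005 0 -0.0008 0.036; 0 0 0 0 0 0 0.042; 0 0 0 0 0 0 0.05; 0 0 0 0 0 0 0.06; 0 0 0 0 0 0 0.06", "grip_force": 20}}

```text
clock: 17.8
ee_pos: [0.6188, -0.2332, 0.1467]
eef_rot: [-3.141, -0.886, -0.344]
force: [0.4, -0.1, -0.2]
opening: 0.0597
```

```bash
python3 - <<'E'
from lg import *
T=tcp();print(T[:3],sensors.get_obs()['opening'],sensors.get_obs()['force'])
s=read_camera('scene')[:,:,::-1];w=read_camera('wrist')[:,:,::-1]
cv2.imwrite('pics/s24.png',np.hstack([cv2.resize(s[155:230,185:260],(400,400),interpolation=cv2.INTER_CUBIC),w[:,120:520]]))
E
```

```text
[[ 0.5958 -0.3367  0.7292  0.6188]
 [-0.2133 -0.9416 -0.2605 -0.2332]
 [ 0.7743 -0.0003 -0.6328  0.1467]] 0.0597024050752231 [ 0.4308 -0.07   -0.23  ]
```

View pics/s24.png

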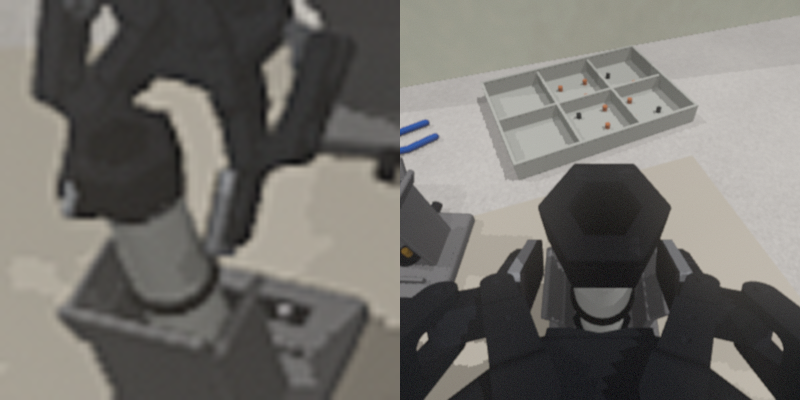

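{"op": "step_arm", "data": {"plan": "0 0 0 0 0.001 -0.003 0.07; 0 0 0 0 0.001 -0.008 0.072; 0 0 0 0 0 -0.015 0.072; 0 0 0 0 0 -0.025 0.072; 0 0 0 0 0 -0.03 0.072"}}

```text
clock: 18.32
ee_pos: [0.5554, -0.2155, 0.1901]
eef_rot: [3.136, -0.87, -0.342]
force: [0.6, -0.1, 2.0]
opening: 0.072
```

```bash
python3 - <<'E'
from lg import *
T=tcp();print(T[:3],sensors.get_obs()['opening'],sensors.get_obs()['force'])
w=read_camera('wrist')[:,:,::-1]
s=read_camera('scene')[:,:,::-1]
cv2.imwrite('pics/s25.png',np.hstack([cv2.resize(s[155:230,185:260],(400,400),interpolation=cv2.INTER_CUBIC),w[:,120:520]]))
E
```

```text
[[ 0.6075 -0.3391  0.7183  0.5554]
 [-0.216  -0.9407 -0.2615 -0.2155]
 [ 0.7644  0.0037 -0.6447  0.1901]] 0.07197466429803209 [ 0.6309 -0.1066  1.9752]
```

View pics/s25.png

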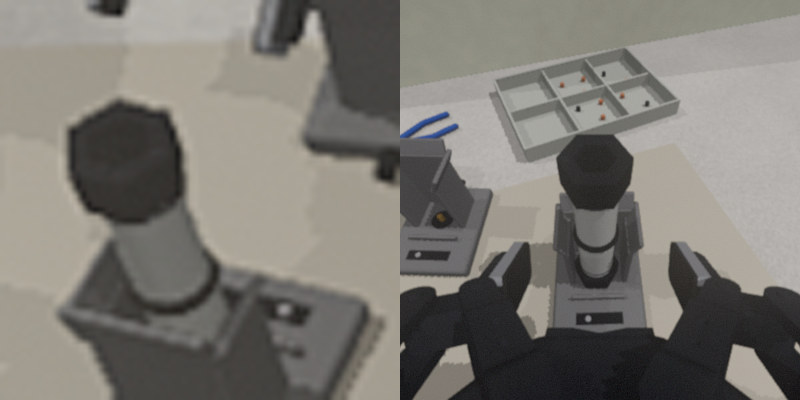

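It stands by itself. I'll back off further and measure whether it is fully home and upright.

{"op": "step_arm", "data": {"plan": "0 0 0 0 0 -0.025 0.072; 0 0 0 0 0 -0.03 0.072; 0 0 0 0 0 -0.03 0.072; 0 0 0 0 0 -0.02 0.072; 0 0 0 0 0 0 0.072"}}

```text
clock: 18.83
ee_pos: [0.476, -0.1861, 0.2651]
eef_rot: [-3.137, -0.878, -0.346]
force: [0.6, 0.7, 0.7]
opening: 0.0721
```

```bash
python3 - <<'E'
from lg import *
T=tcp();print(T[:3],sensors.get_obs()['joint_positions'],sensors.get_obs()['force'])
w=read_camera('wrist')[:,:,::-1];np.save('pics/w26.npy',T)
s=read_camera('scene')[:,:,::-1];t=read_camera('top')[:,:,::-1]
cv2.imwrite('pics/w26.png',w);cv2.imwrite('pics/s26f.png',s);cv2.imwrite('pics/t26.png',t)
cv2.imwrite('pics/w26c.png',np.hstack([cv2.resize(w[130:270,250:390],(400,400),interpolation=cv2.INTER_CUBIC),cv2.resize(s[155:230,185:260],(400,400),interpolation=cv2.INTER_CUBIC)]))
E
```

```text
[[ 0.6012 -0.336   0.725   0.476 ]
 [-0.2167 -0.9419 -0.2568 -0.1861]
 [ 0.7691 -0.0028 -0.6391  0.2651]] [ 0.3164 -1.1075 -1.0288  0.601  -0.98    0.7446] [0.5732 0.6597 0.7476]
```

View pics/w26.png

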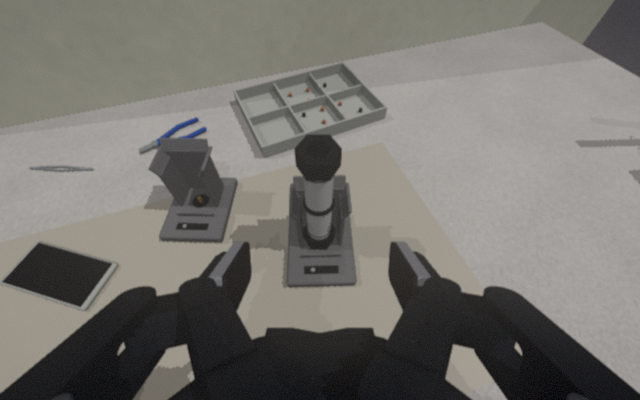

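View pics/t26.png

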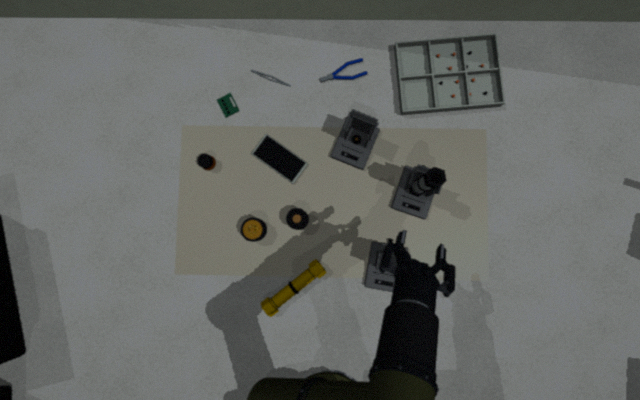

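View pics/w26c.png

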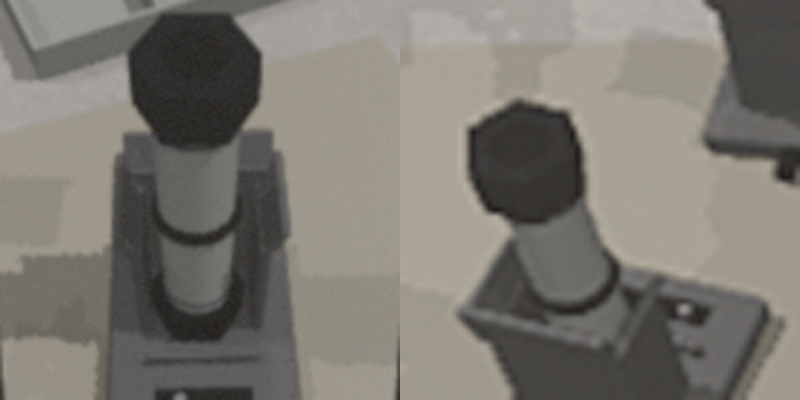

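```bash
python3 - <<'E'
from lg import *
T=np.load('pics/w26.npy')
W=lambda u,v:(249.5+u*.35,129.5+v*.35); S=lambda u,v:(184.5+(u-400)*.1875,154.5+v*.1875)
# predicted home logger
b=np.array([.606,-.232,.016]); Rh=.0225
for c0 in([.606,-.232],[.608,-.232]):
  for k,r in((.095,.0205),):
    th=np.linspace(0,2*np.pi,60)
    for n,T_ in(('wrist',T),('scene',None)):
        P=np.array([proj(n,[c0[0]+r*np.cos(t),c0[1]+r*np.sin(t),.016+k],T_) for t in th])
        if n=='wrist': Q=(P-[249.5,129.5])/.35
        else: Q=(P-[184.5,154.5])/.1875+[400,0]
        print(n,c0,'band x',Q[:,0].min(),Q[:,0].max(),'y',Q[:,1].min(),Q[:,1].max())
# triangulate bottom arc-centres/edges: left & right ends of band
l=tri([ray('wrist',W(197,243),T)]*1+[ray('scene',S(575,314))]);print(l)
print('topface',tri([ray('wrist',W(195,62),T),ray('scene',S(524,150))]))
E
```

```text
wrist [0.606, -0.232] band x 155.53574618149193 247.37955512164996 y 174.44446480576184 250.12020478229636
scene [0.606, -0.232] band x 526.6591197263533 619.522483753392 y 235.8604000831339 309.73198448199156
wrist [0.608, -0.232] band x 154.16558183848744 245.73754946236105 y 171.19625049410112 246.42192099756554
scene [0.608, -0.232] band x 525.9498329222178 618.9454764580587 y 239.36675009719102 313.44339132944333
(array([ 0.6088, -0.234 ,  0.0823]), [np.float64(0.003487917465773314), np.float64(0.003487917465773257)])
topface (array([ 0.6094, -0.2306,  0.2007]), [np.float64(0.00023728881628547145), np.float64(0.00023728881628553973)])
```

All the readings agree with fully home: the top of the upright logger measures about 0.20 m (0.206 m expected), it is upright, and the arm is clear. The pot (253,229), spool (297,218), jar (206,161) and phone are at their starting pixels. Handing in.

```bash
python3 - <<'E'
from lg import *
a=cv2.imread('pics/top0.png').astype(int);b=cv2.imread('pics/t26.png').astype(int)
for n,(x,y) in dict(pot=(253,229),spool=(297,218),jar=(206,161),phone=(279,158)).items():
    print(n,np.abs(a-b)[y-18:y+18,x-18:x+18].mean())
print(sensors.get_obs()['clock'],ticket.finish_job())
E
```

```text
pot 4.16820987654321
spool 13.814300411522634
jar 7.579989711934156
phone 4.364711934156379
the job is handed in; nothing more can be done
18.9833 None
```

The white logger is standing battery end down in the right-most charging stand. I handed the job in at 19 s on the clock.

**What I did**
- I lifted it by the rubber band until the band was about 0.175 m up. The jar-side end dipped, so the battery is in that end. My first grip on the band sat too high, so I opened, lowered and regripped before lifting.
- I laid it on a clear patch of bench with the light end pointing away from the robot, and let go.
- I took it again on the light half of the tube, turned it upright and lowered it into the stand. Net upward force reached about 9 N with its middle at 0.1107 m (0.111 m is fully home). I then released it and backed away.

**Last checks**
- **Standing:** it stands upright by itself in the scene and wrist pictures, and the force on the arm is close to zero.
- **Spool, pot, phone and jar:** they look to be at their starting pixels in the top view. The picture differences there were small for the pot and phone. They were larger for the jar and the spool (spool most); I think this is changed shadows but did not confirm it.

**Disagreements and gaps**
- **Stand position:** the scene camera put the centre of the stand about 6 mm farther out than the top and wrist cameras did. I aimed between the two and met no resistance until the bottom.
- **Top height:** the top of the logger measured 0.201 m where 0.206 m was expected. I took this as camera error.
- **Pin:** it is hidden under the logger, so I could not see how far down it is. Battery end down rests on the dip I saw, and fully home rests on the height and contact force.

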